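# Trip-test the saw's safety switch and clear the spacers while it is dead

### The job

Check the saw's safety switch by pressing its test button so that the lever drops of its own accord, and leave the lever down while you clear the bench. Only then pull the drawer open, put every loose steel spacer on the bench into it, the wide flat rings in the left half and the narrow tall sleeves in the right half (left and right as the robot sees them), and push the drawer fully shut. When that is done, lift the lever fully back up and let go, without disturbing the tin, the offcut or the spanner.

Things in the scene. Friction and masses are not known exactly. Their poses are not given: they have to be found in the camera images.
- switchbox: Cream safety-switch box of the saw, 160 x 160 x 70 mm high, fixed to the bench. Origin: centre of its underside; its x axis points away from the robot, y to the left, z up. On its top, the test button is on the right half and the lever on the left half.
- button_top (a point): Centre of the top face of the test button: a grey round push button, 28 mm across, standing 14 mm above the box top (84 mm above the bench), pressed straight down.
- test_button (a joint): Travel of the test button: 0 m released, 0.0065 m fully down; it springs back. It takes 1 to 3 N to start and about 4 to 6 N to push fully down. At about 0.004 m it kicks the lever over its dead point; press it fully down.
- lever_grip (a point): Centre of the black grip at the end of the lever: a round bar 18 mm in diameter and 28 mm long, always lying along the box's y axis, on a steel arm 10 mm thick; 70 mm from the hinge axis. With the lever up it is 130 mm above the bench, with the lever down 94 mm.
- lever (a joint): Angle of the lever: 0 rad is up, resting 0.25 rad behind the vertical; it falls towards the robot (box -x) to 1.35 rad, down (1.10 rad past the vertical). Hinge axis along the box's y, 62 mm above the bench, at box x = +10 mm; grip's middle at box y = +42 mm. It weighs 150 g, swings freely and its weight keeps it up or down.
- unit: Teal steel drawer unit, 280 (x) x 300 (y) x 85 mm high, fixed on the bench, with one drawer that faces the robot. Origin: centre of its underside; x points away from the robot, y to the left.
- unit_drawer0 (a joint): How far the drawer is pulled out, towards the unit's -x: 0 m fully shut, 0.197 m at the stop. It may start slightly ajar. It slides with a light drag (1 N and some damping) and stays where left.
- unit_drawer0_handle (a point): Middle of the drawer's bar handle: a steel bar of 11 mm diameter, 120 mm long along the unit's y, centre 35 mm in front of the drawer face and 47 mm above the bench; it moves with the drawer.
- left_half (a point): Front edge of the inner floor (22 mm above the bench) of the drawer's left half (+y side), mid-width, at the foot of the front wall; axes as the unit's; moves with the drawer. The half extends 235 mm from there (x) and is 123 mm wide (y), walls and divider 41 mm high. The unit's top covers what is not pulled out, 51 mm above the drawer floor.
- right_half (a point): The same for the drawer's right half (-y side).
- ring1: Wide flat spacing ring, plain steel, 44 mm outer diameter, 14 mm high, 20 mm bore, about 100 g, lying on the bench. Origin: centre of its underside; z is its axis. May be absent.
- ring2: Wide flat spacing ring, plain steel, 44 mm outer diameter, 14 mm high, 20 mm bore, about 100 g, lying on the bench. Origin: centre of its underside; z is its axis. May be absent.
- ring3: Wide flat spacing ring, plain steel, 44 mm outer diameter, 14 mm high, 20 mm bore, about 100 g, lying on the bench. Origin: centre of its underside; z is its axis. May be absent.
- sleeve1: Narrow tall sleeve, plain steel, 30 mm outer diameter, 32 mm high, 16 mm bore, about 90 g, standing on the bench. Origin: centre of its underside; z is its axis. May be absent.
- sleeve2: Narrow tall sleeve, plain steel, 30 mm outer diameter, 32 mm high, 16 mm bore, about 90 g, standing on the bench. Origin: centre of its underside; z is its axis. May be absent.
- sleeve3: Narrow tall sleeve, plain steel, 30 mm outer diameter, 32 mm high, 16 mm bore, about 90 g, standing on the bench. Origin: centre of its underside; z is its axis. May be absent.
- tin: Bystander: closed paint tin, 76 mm across, 90 mm high. Origin: centre of its underside.
- offcut: Bystander: wood offcut, 50 x 130 x 30 mm. Origin: centre of its underside.
- spanner: Bystander: steel spanner lying on the bench. Origin under its middle.

How it is judged:
On the way, in this order (a step that is already met when the one before it is completed fails the run):
1. the test button is pressed (value of joint test_button above 0.003 m), for 0.02 s.
2. the lever has dropped, untouched by the fingers (value of joint lever above 1.2 rad and contact force between the fingers and lever below 0.3 N), for 0.2 s.
3. the drawer is pulled open by at least 10 cm with the lever down (value of joint lever above 1.2 rad and value of joint unit_drawer0 above 0.1 m), for 0.2 s.
4. all rings lie in the left half and all sleeves in the right half of the drawer, with the lever down (value of joint lever above 1.2 rad and x of ring1 in the frame of left_half between -0.003 and 0.238 m and y of ring1 in the frame of left_half between -0.062 and 0.062 m and z of ring1 in the frame of left_half between -0.01 and 0.04 m and x of ring2 in the frame of left_half between -0.003 and 0.238 m and y of ring2 in the frame of left_half between -0.062 and 0.062 m and z of ring2 in the frame of left_half between -0.01 and 0.04 m and x of ring3 in the frame of left_half between -0.003 and 0.238 m and y of ring3 in the frame of left_half between -0.062 and 0.062 m and z of ring3 in the frame of left_half between -0.01 and 0.04 m and x of sleeve1 in the frame of right_half between -0.003 and 0.238 m and y of sleeve1 in the frame of right_half between -0.062 and 0.062 m and z of sleeve1 in the frame of right_half between -0.01 and 0.04 m and x of sleeve2 in the frame of right_half between -0.003 and 0.238 m and y of sleeve2 in the frame of right_half between -0.062 and 0.062 m and z of sleeve2 in the frame of right_half between -0.01 and 0.04 m and x of sleeve3 in the frame of right_half between -0.003 and 0.238 m and y of sleeve3 in the frame of right_half between -0.062 and 0.062 m and z of sleeve3 in the frame of right_half between -0.01 and 0.04 m), for 0.2 s.
5. the drawer is shut with everything in it, the lever still down (all of step 4 and value of joint unit_drawer0 below 0.008 m), for 0.2 s.
6. the lever is back up (value of joint lever below 0.08 rad), for 0.2 s.
At the end, for the whole second after the job is handed in: The lever is up on its back stop (under 0.08 rad) and let go, the drawer is shut (under 8 mm open), every ring present is in the drawer's left half and every sleeve present in its right half, all at rest (value of joint lever below 0.08 rad and value of joint unit_drawer0 below 0.008 m and x of ring1 in the frame of left_half between -0.003 and 0.238 m and y of ring1 in the frame of left_half between -0.062 and 0.062 m and z of ring1 in the frame of left_half between -0.01 and 0.04 m and x of ring2 in the frame of left_half between -0.003 and 0.238 m and y of ring2 in the frame of left_half between -0.062 and 0.062 m and z of ring2 in the frame of left_half between -0.01 and 0.04 m and x of ring3 in the frame of left_half between -0.003 and 0.238 m and y of ring3 in the frame of left_half between -0.062 and 0.062 m and z of ring3 in the frame of left_half between -0.01 and 0.04 m and x of sleeve1 in the frame of right_half between -0.003 and 0.238 m and y of sleeve1 in the frame of right_half between -0.062 and 0.062 m and z of sleeve1 in the frame of right_half between -0.01 and 0.04 m and x of sleeve2 in the frame of right_half between -0.003 and 0.238 m and y of sleeve2 in the frame of right_half between -0.062 and 0.062 m and z of sleeve2 in the frame of right_half between -0.01 and 0.04 m and x of sleeve3 in the frame of right_half between -0.003 and 0.238 m and y of sleeve3 in the frame of right_half between -0.062 and 0.062 m and z of sleeve3 in the frame of right_half between -0.01 and 0.04 m and linear speed of each of ring1, ring2, ring3, sleeve1, sleeve2, sleeve3 below 0.03 m/s and contact force between the fingers and lever below 0.3 N); the robot touches nothing.
It fails at once if the tin is shifted by more than 3 cm (distance of tin from where it was at the start of the episode above 0.03 m).
It fails at once if the offcut is shifted by more than 3 cm (distance of offcut from where it was at the start of the episode above 0.03 m).
It fails at once if the spanner is shifted by more than 3 cm (distance of spanner from where it was at the start of the episode above 0.03 m).
Of ring1, ring2, ring3, sleeve1, sleeve2, sleeve3 only 3 to 5 are there at a start; the rules pass over those that are not, and their reading is None.
At some moment in a run one of ring1, ring2, ring3, sleeve1, sleeve2, sleeve3 may be knocked a few centimetres aside while the robot is not near it.
Once in a run the grip may slacken for a moment while it holds something.
It also fails if it takes over 210 s, if anything falls off the work surface, if the arm or the gripper's body presses on something with over 40 N, if the wrist force passes 120 N, or if a joint passes its speed limit or range.

### The arm

A 6-joint arm with a two-finger parallel gripper is mounted at the origin on the work surface. World frame = base frame: x ahead of the robot, y to its left, z up, the work surface at z = 0. Lengths are in m, angles in rad, forces in N, time in s.
With the tool pointing down it reaches from about 0.375 to 0.9 m from the base axis. Payload 3.1 kg.
Tool frame: the origin (TCP) lies between the finger pads; the fingertips stand 11 mm ahead of it and the grasp point (between the pads) lies 8 mm behind it (ctrl.tip_extent is the distance from the TCP to the fingertips, in m); z points along the fingers, y is the direction in which the jaws open and shut (so a half turn about z gives the same grasp; the last joint's range is limited). The gripper opens to 85 mm and grips with 20 to 120 N. Pads are 22 mm wide; open, the fingers measure 114 mm over their backs; the gripper's body (76 mm by 85 mm) begins 54 mm behind the grasp point. The pads swing forward as they close: fully open they stand 13 mm farther back than shut.
Start: joints at [-1.292, 0.527, 1.433, -0, 1.181, -0.178], TCP at [0.276, -0.561, 0.242] pointing down, gripper open.
Joint ranges: [-3.08, 3.08], [-0.75, 2.2], [0.22, 2.44], [-1.43, 4.57], [0, 2.65], [-2.85, 2.85]. Speed limits (rad/s): [2.79, 2.79, 3.14, 3.14, 3.14, 3.14].

### API

Orientations are given as [roll, pitch, yaw] about the fixed x, y, z axes, in that order (R = Rz(yaw) Ry(pitch) Rx(roll)).
In Python, from bench import ctrl gives the robot as it stands.
- The arm moves only by the shell command python3 -m crank 'ROWS' [FORCE]. ROWS is JSON, a list of rows, each a list of 3 entries, a list of its own where there are three numbers: the shift along the world's x, y, z as a fraction of full scale, then the turn about the world's z as a fraction of full scale, then the finger opening in mm, from 0 to 85.4. In form: [[[dx, dy, dz], twist, grip], ...]. A call has 1 to 8 rows; each row shifts and turns the commanded pose from where the row before left it; what a row does not reach is not made up. Full scale, the value 1, is 20 cm for a shift and pi rad for a turn. A row lasts 1/12 s, in which the tool goes at most 41.7 mm and 7.16 degrees, less where a joint would pass 70% of its speed; a pose out of reach is approached as far as the arm can. A call with a number of a shift or a turn outside -1 to 1 is refused whole. A call with a gripper value outside its range is refused whole. The fingers move at their own pace and stop on an object; FORCE is the grip in N (left out, the last holds). Time passes only in rows, so rows that do not move let the fingers close. It gives the time, the measured TCP pose, the force and the opening at its end, in the units of the state.
- ctrl.read_state(): the state, without advancing time (a new reading comes with each control period).
- ctrl.grab_frame(name): name is "scene" or "side" or "wrist"; returns a dict with "pixels" (420x560x3 uint8, red, green, blue), "K" (3x3 intrinsics, pixels), "k1" (the pictures are not rectified: a ray, as slopes to the right and down, at radius r is drawn at 1 + k1 r^2 times it, then the intrinsics apply), "cam_to_world" (4x4, takes a point from camera to world coordinates). Camera axes: x right, y up, looking along -z (the intrinsics and any distortion apply to the point x, -y, -z); pixel columns grow to the right and rows downward; lengths in m; the calibration is good to about 2 mm. A picture is of the moment at which its call begins. There is no depth.
- ctrl.sign_off(): hands the job in, once; it reports no verdict.
The state is a dict: "time_s": time; "joint_pos": joint angles; "joint_velocities": joint speeds; "effort": joint torques, N m; "tool_pos": TCP position; "tcp_rot": TCP orientation; "ft_force": force on the tool from outside, world axes, zero at the start; "moment": the same for the moment, N m; "opening": opening from 0.0 (shut) to 1.0 (fully open).
Only numpy, scipy, OpenCV 4.12 (cv2) and the standard library are available. Lean on these libraries where they do the work, as an engineer would, in place of code of your own. Each camera call takes 0.05 s, during which the arm holds its last target.

## Working session

There is one attempt and no reset: what is moved stays moved. The work goes in short steps, Python scripts to look and compute and a shell command to move; the robot and the scene stay as the last step left them, time stands still between calls to the robot, and variables do not carry over. Pictures are saved under pics/ and viewed, and the job is handed in when it is done.

```bash
ls; mkdir -p pics
cat > h.py <<'E'
import numpy as np, cv2
from bench import ctrl
def snap(name,fn):
    f=ctrl.grab_frame(name); np.savez('pics/'+fn+'.npz',**{k:np.array(v) for k,v in f.items()})
    cv2.imwrite('pics/'+fn+'.png',cv2.cvtColor(f['pixels'],cv2.COLOR_RGB2BGR)); return f
def load(fn): return dict(np.load('pics/'+fn+'.npz'))
def crop(fn,u0,v0,u1,v1,s,out):
    im=cv2.imread('pics/'+fn+'.png')[v0:v1,u0:u1]
    cv2.imwrite('pics/'+out+'.png',cv2.resize(im,None,fx=s,fy=s,interpolation=cv2.INTER_CUBIC))
def ray(f,u,v):
    K=f['K'];d=np.array([float(f['k1']),0,0,0])
    p=cv2.undistortPoints(np.array([[[u,v]]],float),K,d)[0,0]
    T=f['cam_to_world']; r=T[:3,:3]@np.array([p[0],-p[1],-1]); return T[:3,3],r
def onz(f,u,v,z):
    o,r=ray(f,u,v); return o+r*(z-o[2])/r[2]
def proj(f,P):
    T=f['cam_to_world']; c=T[:3,:3].T@(np.array(P)-T[:3,3]); a,b=c[0]/-c[2],-c[1]/-c[2]
    s=1+float(f['k1'])*(a*a+b*b); K=f['K']; return K[0,0]*a*s+K[0,2],K[1,1]*b*s+K[1,2]
E
python3 - <<'E'
from h import *
for n in ['scene','side','wrist']: f=snap(n,n+'0'); print(n,f['k1'],f['cam_to_world'][:3,3].round(3))
print(ctrl.read_state(), ctrl.tip_extent)
E
```

```text
pics
scene -0.028339149821012603 [ 1.159 -0.333  0.782]
side -0.08537204942145563 [0.545 0.503 0.72 ]
wrist -0.04937827259913995 [ 0.347 -0.525  0.374]
{'time_s': 0.15, 'joint_pos': array([-1.29150337e+00,  5.28222386e-01,  1.43361362e+00, -1.12097247e-05,
        1.18141187e+00, -1.78508405e-01]), 'joint_velocities': array([-0.00120701, -0.00222852, -0.0046886 , -0.00040104,  0.0006712 ,
        0.0014994 ]), 'effort': array([ 8.64805315e-04, -4.42744732e+01, -1.78275919e+01, -3.44970513e-04,
        5.62273432e-03,  9.79630840e-06]), 'tool_pos': array([ 0.27610472, -0.56010951,  0.2415752 ]), 'tcp_rot': array([-3.13996190e+00, -2.83704866e-04,  4.57805398e-01]), 'ft_force': array([ 0.82417107, -0.52747044,  0.63814266]), 'moment': array([ 0.02210452,  0.02001613, -0.01669828]), 'opening': 0.9960332506666778} 0.011
```

View pics/scene0.png

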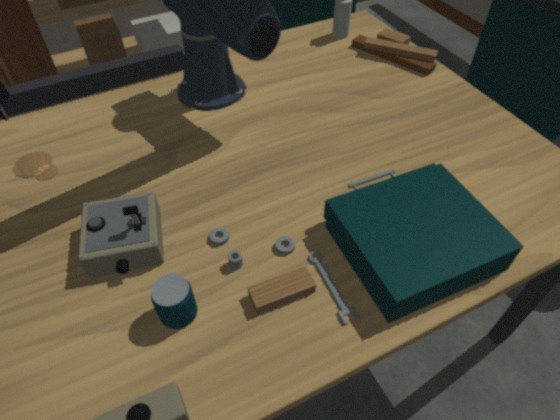

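View pics/side0.png

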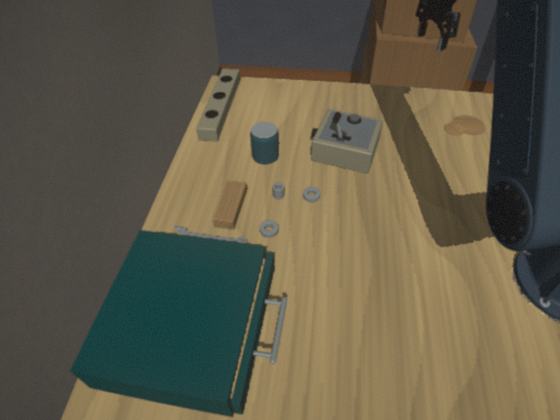

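View pics/wrist0.png

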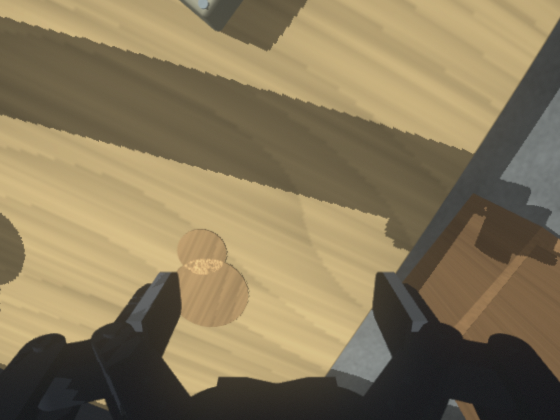

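Switchbox is around (120,235) in the scene view and the unit around (420,240). Two rings show at (219,236) and (285,244), one sleeve at (235,260). The tin is at (175,300), the offcut at (282,290) and the spanner at (330,285). Next I enlarge these areas.

Run:
```python
from h import *
crop('scene0',70,180,310,330,3.3,'c1')
crop('side0',190,90,390,240,4,'c2')
crop('scene0',300,140,540,320,3.3,'c3')
crop('side0',70,220,310,410,3.1,'c4')
```

```text
(no output)
```

View pics/c1.png

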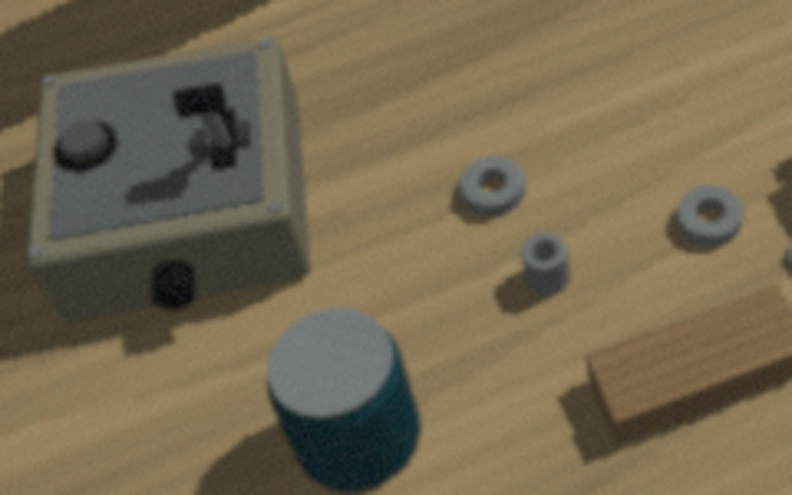

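View pics/c2.png

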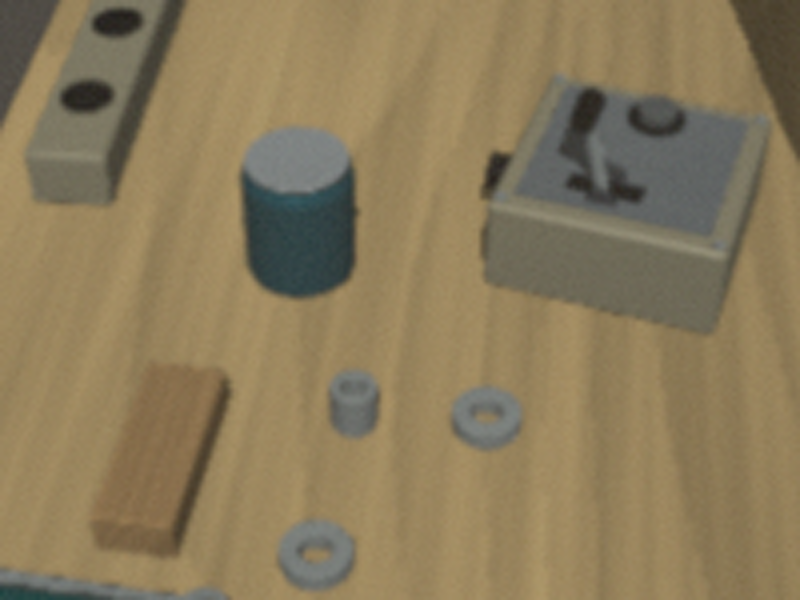

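View pics/c3.png

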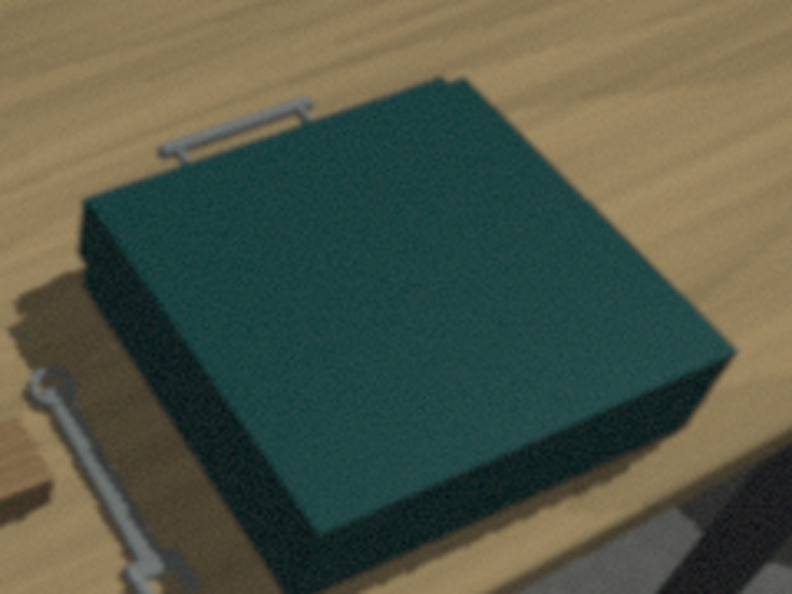

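View pics/c4.png

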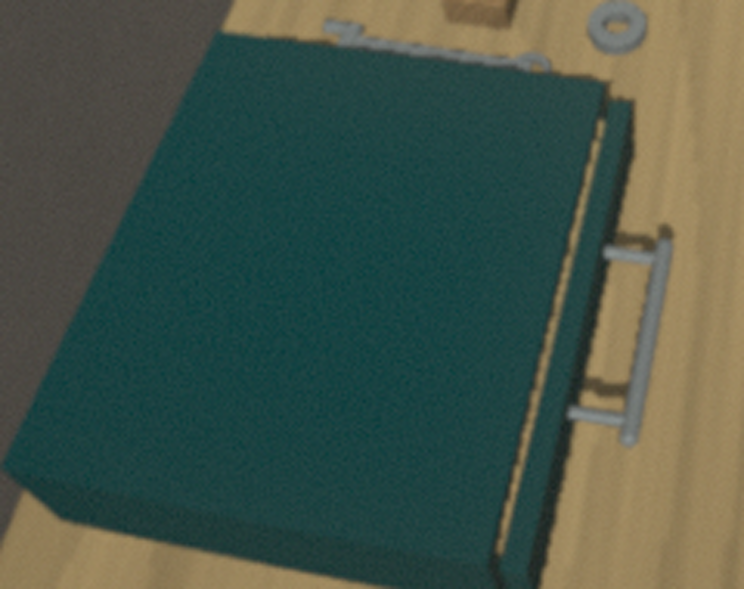

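```bash
cat > tri.py <<'E'
from h import *
S=load('scene0');D=load('side0')
c1=lambda p:(70+p[0]/3.3,180+p[1]/3.3)
c2=lambda p:(190+p[0]/4,90+p[1]/4)
c3=lambda p:(300+p[0]/3.3,140+p[1]/3.3)
c4=lambda p:(70+p[0]/3.1,220+p[1]/3.1)
def both(n,z,a,b):
    pa=onz(S,*a,z);pb=onz(D,*b,z)
    print(n,pa[:2].round(4),pb[:2].round(4),'mean',((pa+pb)/2)[:2].round(4))
both('button',.084,c1((88,137)),c2((660,109)))
both('grip',.130,c1((200,98)),c2((590,102)))
for n,a,b in [('nr',(42,75),(770,120)),('nl',(278,40),(715,253)),('fl',(302,212),(490,203)),('fr',(32,258),(560,78))]:
    both('box'+n,.07,c1(a),c2(b))
both('ringA',.014,c1((493,182)),c2((487,413)))
both('ringB',.014,c1((710,210)),c2((317,550)))
both('sleeve',.032,c1((546,250)),c2((355,385)))
both('hR',.047,c3((163,152)),c4((665,232)))
both('hL',.047,c3((310,103)),c4((628,440)))
both('Ufr',.085,c3((320,532)),c4((220,32)))
both('Unr',.085,c3((85,202)),c4((607,80)))
both('Unl',.085,c3((440,80)),c4((498,555)))
both('Ufl',.085,c3((735,352)),c4((8,468)))
both('tin',.09,c1((332,362)),c2((298,160)))
E
python3 tri.py
```

```text
button [ 0.4672 -0.4226] [ 0.4602 -0.4223] mean [ 0.4637 -0.4224]
grip [ 0.5128 -0.3491] [ 0.5105 -0.3578] mean [ 0.5116 -0.3534]
boxnr [ 0.3838 -0.4416] [ 0.3826 -0.439 ] mean [ 0.3832 -0.4403]
boxnl [ 0.4254 -0.2894] [ 0.425  -0.2909] mean [ 0.4252 -0.2902]
boxfl [ 0.5756 -0.3169] [ 0.5689 -0.3247] mean [ 0.5723 -0.3208]
boxfr [ 0.5347 -0.4742] [ 0.5289 -0.4723] mean [ 0.5318 -0.4732]
ringA [ 0.5641 -0.1924] [ 0.5592 -0.1896] mean [ 0.5616 -0.191 ]
ringB [ 0.6516 -0.0723] [ 0.6481 -0.0699] mean [ 0.6498 -0.0711]
sleeve [ 0.6443 -0.1857] [ 0.6405 -0.1869] mean [ 0.6424 -0.1863]
hR [0.5925 0.1274] [0.5913 0.1183] mean [0.5919 0.1229]
hL [0.5993 0.2508] [0.5967 0.2502] mean [0.598  0.2505]
Ufr [0.9041 0.0239] [0.9004 0.025 ] mean [0.9022 0.0245]
Unr [0.6371 0.0336] [0.6379 0.0349] mean [0.6375 0.0342]
Unl [0.651  0.3168] [0.6496 0.3296] mean [0.6503 0.3232]
Ufl [0.9197 0.3196] [0.9134 0.3223] mean [0.9165 0.3209]
tin [ 0.7    -0.3323] [ 0.6946 -0.3302] mean [ 0.6973 -0.3313]
```

```bash
python3 -m crank '[[[0.134,0.099,-0.03],0.0396,0],[[0.134,0.099,-0.03],0.0396,0],[[0.134,0.099,-0.03],0.0396,0],[[0.134,0.099,-0.03],0.0396,0],[[0.134,0.099,-0.03],0.0396,0],[[0.134,0.099,-0.03],0.0396,0],[[0.134,0.099,-0.03],0.0396,0],[[0,0,0],0,0]]' 40; python3 -m crank '[[[0,0,0],0,0],[[0,0,0],0,0]]'
python3 - <<'E'
from h import *
snap('wrist','w1')
E
```

```text
time_s: 0.82
tool_pos: [0.4675, -0.4169, 0.1987]
tcp_rot: [-3.141, -0.004, 1.338]
ft_force: [-1.0, -0.5, -0.1]
opening: -0.005
time_s: 0.98
tool_pos: [0.4637, -0.422, 0.2001]
tcp_rot: [-3.141, 0.0, 1.328]
ft_force: [-0.4, -0.1, 0.5]
opening: 0.0
```

View pics/w1.png

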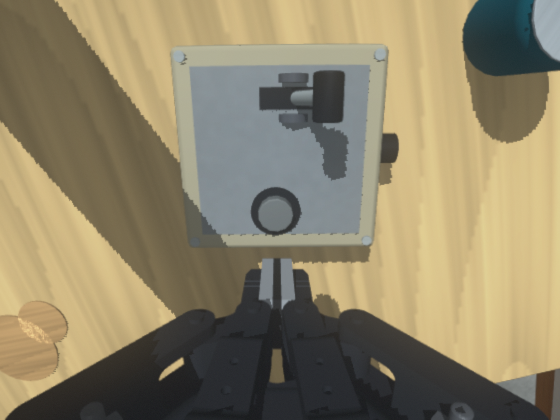

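The wrist view looks straight onto the box: button top at (276,212), grip at (330,96), corners at (173,48) and (387,46). I use it to refine the box pose.

Run:
```python
from h import *
f=load('w1')
for n,u,v,z in [('button',276,212,.084),('grip',330,96,.13),('nl',173,47,.07),('fl',388,45,.07),('fr',374,246,.07),('nr',190,246,.07)]: print(n,onz(f,u,v,z)[:2].round(4))
```

```text
button [ 0.4622 -0.4247]
grip [ 0.5129 -0.3492]
nl [ 0.4191 -0.2901]
fl [ 0.5694 -0.3258]
fr [ 0.5348 -0.4789]
nr [ 0.3824 -0.4413]
```

```bash
python3 -m crank '[[[0,-0.008,-0.12],0,0],[[0,0,-0.12],0,0],[[0,0,-0.12],0,0],[[0,0,-0.1],0,0],[[0,0,-0.04],0,0],[[0,0,0],0,0]]';  python3 -m crank '[[[0,0,-0.02],0,0],[[0,0,-0.02],0,0],[[0,0,-0.018],0,0],[[0,0,0],0,0],[[0,0,0],0,0]]'
```

```text
time_s: 1.53
tool_pos: [0.4619, -0.4236, 0.0983]
tcp_rot: [-3.138, -0.003, 1.326]
ft_force: [0.0, 0.0, 0.2]
opening: -0.001
time_s: 1.95
tool_pos: [0.4643, -0.425, 0.09]
tcp_rot: [3.139, 0.003, 1.329]
ft_force: [-1.2, -1.3, 2.0]
opening: -0.001
```

```bash
python3 -m crank '[[[0,0,-0.008],0,0],[[0,0,-0.008],0,0],[[0,0,0],0,0],[[0,0,0],0,0],[[0,0,0],0,0]]'
python3 - <<'E'
from h import *
snap('side','s1');crop('s1',280,80,400,180,6,'s1c')
E
```

```text
time_s: 2.37
tool_pos: [0.4645, -0.4249, 0.0882]
tcp_rot: [3.139, 0.003, 1.329]
ft_force: [-2.9, -0.8, 14.4]
opening: -0.001
```

View pics/s1c.png

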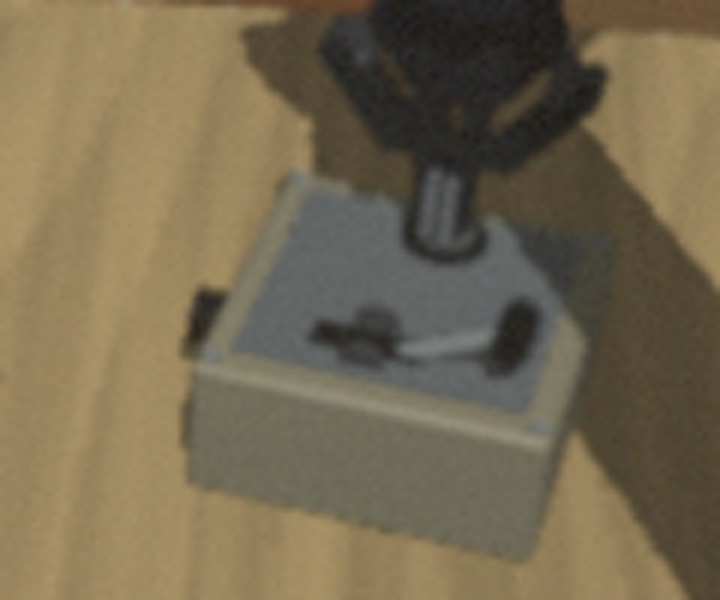

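The lever lies down on the near side (grip at (515,335) in the crop). I lift off, then travel to the drawer handle.

```bash
python3 -m crank '[[[0,0,0.15],0,0],[[0,0,0.2],0,0],[[0,0,0.2],0,0],[[0,0,0.2],0,0],[[0,0,0.06],0,0],[[0,0,0],0,0]]'; python3 -m crank '[[[0.041,0.19,0],0.004,26],[[0.041,0.19,0],0.004,26],[[0.041,0.19,0],0.004,26],[[0.041,0.19,0],0.004,26],[[0.041,0.19,0],0.004,26],[[0.041,0.19,0],0.004,26],[[0.041,0.19,0],0.004,26],[[0.041,0.19,0],0.004,26]]';python3 -m crank '[[[0.041,0.19,0],0.004,26],[[0.041,0.19,0],0.004,26],[[0.041,0.19,0],0.004,26],[[0.041,0.19,0],0.004,26],[[0.041,0.19,0],0.004,26],[[0.041,0.19,0],0.004,26],[[0.041,0.19,0],0.004,26],[[0.041,0.19,0],0.004,26]]';python3 -m crank '[[[0,0,-0.1],0,26],[[0,0,-0.2],0,26],[[0,0,-0.1],0,26],[[0,0,0],0,26],[[0,0,0],0,26]]'
python3 - <<'E'
from h import *
snap('side','s2');snap('wrist','w2');snap('scene','sc2')
crop('s2',180,180,360,380,3,'s2c')
E
```

```text
time_s: 2.92
tool_pos: [0.4658, -0.4248, 0.2523]
tcp_rot: [3.134, 0.005, 1.329]
ft_force: [0.2, 0.7, -0.0]
opening: 0.002
time_s: 3.58
tool_pos: [0.5282, -0.1167, 0.2454]
tcp_rot: [-3.137, -0.002, 1.429]
ft_force: [1.6, 0.9, 0.7]
opening: 0.306
time_s: 4.25
tool_pos: [0.5934, 0.1867, 0.245]
tcp_rot: [-3.136, 0.0, 1.531]
ft_force: [0.6, -1.1, -0.5]
opening: 0.302
time_s: 4.67
tool_pos: [0.5929, 0.1845, 0.1647]
tcp_rot: [-3.135, 0.001, 1.53]
ft_force: [-0.3, -1.0, -0.5]
opening: 0.304
```

View pics/s2.png

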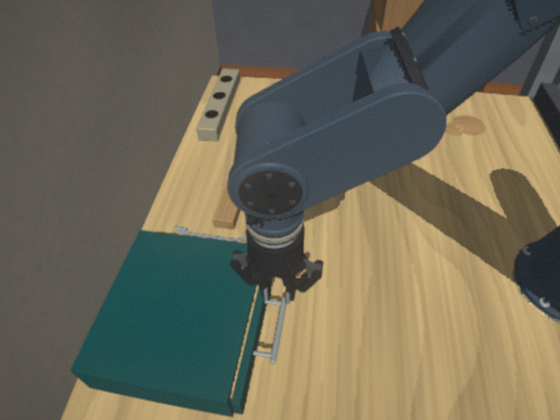

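View pics/w2.png

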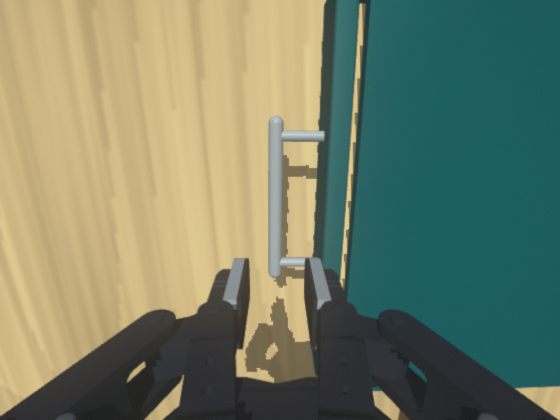

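View pics/sc2.png

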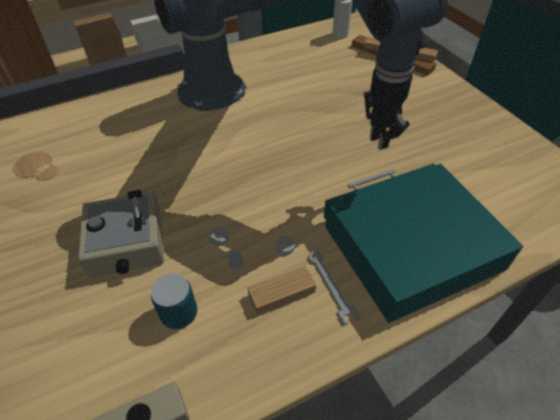

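Run:
```python
from h import *
f=load('w2')
for n,u,v,z in [('L',276,118,.047),('R',274,276,.047),('frontedge',322,130,.08),('frontedge2',313,262,.08),('gapfar',350,200,.085)]: print(n,onz(f,u,v,z)[:2].round(4))
```

```text
L [0.5965 0.2522]
R [0.5895 0.1237]
frontedge [0.6258 0.2452]
frontedge2 [0.6193 0.1523]
gapfar [0.6437 0.1994]
```

```bash
python3 -m crank '[[[0,0.01,-0.12],0,26],[[0,0,-0.12],0,26],[[0,0,-0.12],0,26],[[0,0,-0.1],0,26],[[0,0,-0.06],0,26],[[0,0,-0.04],0,26],[[0,0,-0.03],0,26],[[0,0,0],0,26]]';python3 -m crank '[[[0,0,0],0,5],[[0,0,0],0,5],[[0,0,0],0,5],[[0,0,0],0,5],[[0,0,0],0,5]]' 40
```

```text
time_s: 5.48
tool_pos: [0.5953, 0.1863, 0.0495]
tcp_rot: [3.141, -0.0, 1.529]
ft_force: [0.1, 0.3, 0.8]
opening: 0.303
time_s: 5.9
tool_pos: [0.5956, 0.1865, 0.0505]
tcp_rot: [3.14, -0.0, 1.53]
ft_force: [-0.4, 0.4, 3.7]
opening: 0.107
```

```bash
python3 -m crank '[[[-0.05,0.002,0],0,5],[[-0.08,0.004,0],0,5],[[-0.08,0.004,0],0,5],[[-0.08,0.004,0],0,5],[[-0.08,0.004,0],0,5],[[-0.08,0.004,0],0,5],[[-0.08,0.004,0],0,5],[[-0.08,0.004,0],0,5]]';python3 -m crank '[[[-0.08,0.004,0],0,5],[[-0.08,0.004,0],0,5],[[-0.08,0.004,0],0,5],[[-0.05,0.002,0],0,5],[[-0.025,0,0],0,5],[[0,0,0],0,5],[[0,0,0],0,5]]';python3 - <<'E'
from h import *
snap('side','s3')
E
```

```text
time_s: 6.57
tool_pos: [0.4747, 0.1925, 0.0505]
tcp_rot: [3.136, -0.001, 1.53]
ft_force: [0.9, -1.0, 2.3]
opening: 0.106
time_s: 7.15
tool_pos: [0.4102, 0.1957, 0.0504]
tcp_rot: [3.14, -0.001, 1.53]
ft_force: [-1.1, 1.0, 6.9]
opening: 0.102
```

View pics/s3.png

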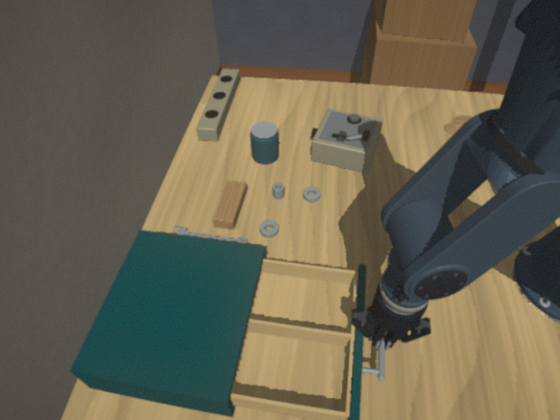

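Drawer is open to around its stop; lever is still down and the parts have not moved. I let go, rise and travel to above ring A.

```bash
python3 -m crank '[[[0,0,0],0,26],[[0,0,0],0,26],[[0,0,0],0,26],[[0,0,0.1],0,26],[[0,0,0.2],0,26],[[0,0,0.2],0,26],[[0,0,0.2],0,26],[[0,0,0.1],0,26]]';python3 -m crank '[[[0.069,-0.176,0],0,60],[[0.069,-0.176,0],0,60],[[0.069,-0.176,0],0,60],[[0.069,-0.176,0],0,60],[[0.069,-0.176,0],0,60],[[0.069,-0.176,0],0,60],[[0.069,-0.176,0],0,60],[[0.069,-0.176,0],0,60]]';python3 -m crank '[[[0.069,-0.176,0],0,60],[[0.069,-0.176,0],0,60],[[0.069,-0.176,0],0,60],[[0,0,0],0,60],[[0,0,0],0,60]]'
python3 - <<'E'
from h import *
snap('wrist','w4');snap('scene','sc4')
E
```

```text
time_s: 7.87
tool_pos: [0.4117, 0.1956, 0.2134]
tcp_rot: [3.135, -0.002, 1.53]
ft_force: [0.8, -0.1, -0.2]
opening: 0.304
time_s: 8.53
tool_pos: [0.5205, -0.0883, 0.2092]
tcp_rot: [-3.141, -0.0, 1.529]
ft_force: [0.3, 0.5, -0.4]
opening: 0.705
time_s: 8.95
tool_pos: [0.5621, -0.1943, 0.2088]
tcp_rot: [-3.141, -0.0, 1.526]
ft_force: [-0.7, -0.3, -0.5]
opening: 0.704
```

View pics/w4.png

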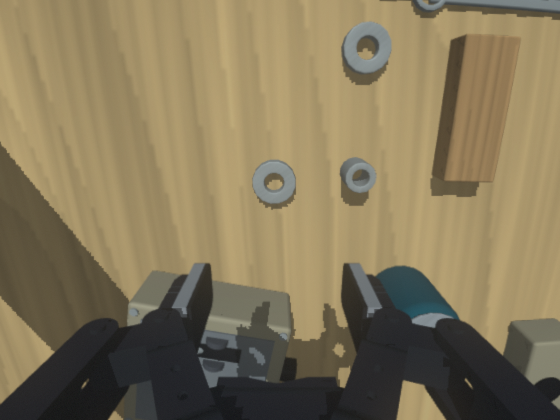

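View pics/sc4.png

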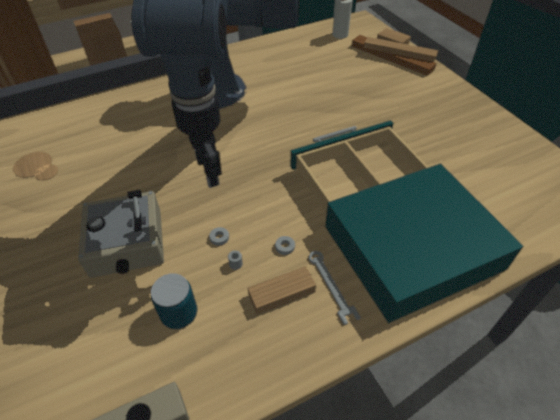

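Run:
```python
from h import *
f=load('w4')
for n,u,v,z in [('ringA',274,182,.014),('ringB',367,47.5,.014),('sleeve top',360,178,.032),('off nl',452,37,.03),('off nr',435,180,.03),('tin?',430,330,.09)]: print(n,onz(f,u,v,z)[:2].round(4))
```

```text
ringA [ 0.5594 -0.1918]
ringB [ 0.6483 -0.0718]
sleeve top [ 0.6407 -0.1871]
off nl [ 0.7173 -0.0674]
off nr [ 0.7134 -0.1925]
tin? [ 0.6954 -0.3165]
```

```bash
python3 -m crank '[[[-0.01,0.014,-0.15],0,60],[[0,0,-0.2],0,60],[[0,0,-0.2],0,60],[[0,0,-0.2],0,60],[[0,0,-0.12],0,60],[[0,0,-0.07],0,60],[[0,0,-0.045],0,60],[[0,0,0],0,60]]';python3 -m crank '[[[0,0,0],0,30],[[0,0,0],0,30],[[0,0,0],0,30],[[0,0,0],0,30],[[0,0,0],0,30]]' 40;python3 -m crank '[[[0,0,0.06],0,30],[[0,0,0.15],0,30],[[0,0,0.2],0,30],[[0,0,0.2],0,30],[[0,0,0.2],0,30],[[0,0,0],0,30]]'
python3 - <<'E'
from h import *
snap('wrist','w5')
E
```

```text
time_s: 9.72
tool_pos: [0.5583, -0.1871, 0.0108]
tcp_rot: [-3.138, -0.002, 1.531]
ft_force: [0.1, 0.4, -0.1]
opening: 0.701
time_s: 10.13
tool_pos: [0.5606, -0.1895, 0.0138]
tcp_rot: [3.139, 0.001, 1.53]
ft_force: [0.5, 1.0, 3.7]
opening: 0.492
time_s: 10.63
tool_pos: [0.5644, -0.1917, 0.1837]
tcp_rot: [3.126, 0.008, 1.53]
ft_force: [1.1, -0.9, 0.3]
opening: 0.492
```

View pics/w5.png

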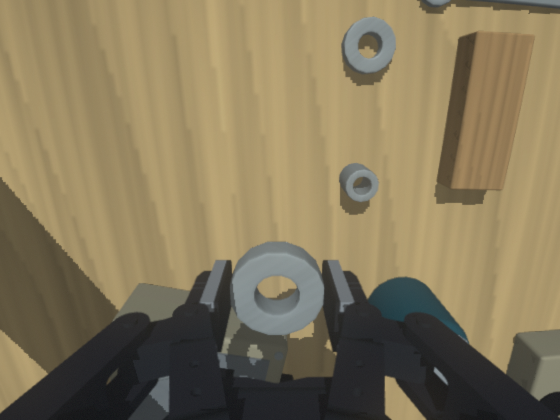

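Ring A is held, at (277,290). Now the drawer compartments, from the scene view.

Run:
```python
from h import *
crop('sc4',280,110,460,230,4.4,'sc4c')
```

```text
(no output)
```

View pics/sc4c.png

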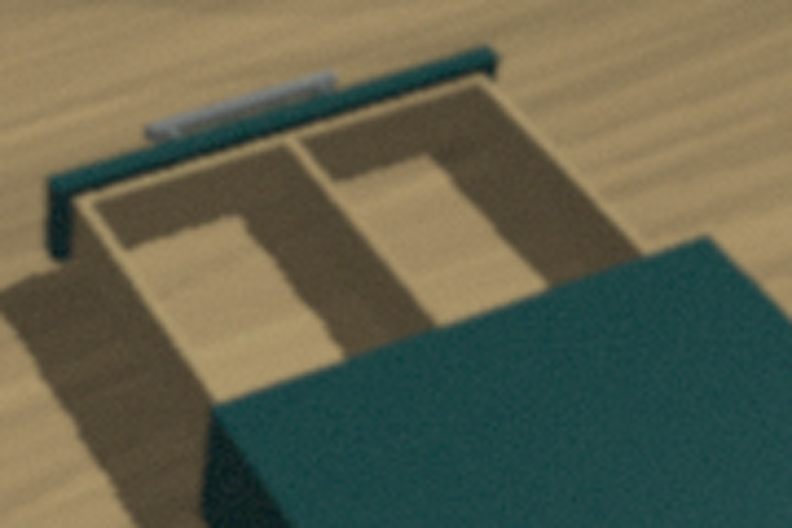

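Run:
```python
from h import *
f=load('sc4')
for n,u,v in [('div front',295,142),('div back',432,322),('R wall front',90,200),('R wall back',213,398),('L wall front',482,82),('L back',640,250)]: print(n,onz(f,280+u/4.4,110+v/4.4,.063)[:2].round(4))
```

```text
div front [0.4716 0.1959]
div back [0.6273 0.1817]
R wall front [0.4615 0.0672]
R wall back [0.6213 0.0515]
L wall front [0.4759 0.3244]
L back [0.6335 0.3146]
```

```bash
python3 -m crank '[[[-0.03,0.1,0],0,30],[[0,0.19,0],0,30],[[0,0.19,0],0,30],[[0,0.19,0],0,30],[[0,0.19,0],0,30],[[0,0.19,0],0,30],[[0,0.19,0],0,30],[[0,0.19,0],0,30]]';python3 -m crank '[[[0,0.19,0],0,30],[[0,0.19,0],0,30],[[0,0.19,0],0,30],[[0,0.085,0],0,30],[[0,0,0],0,30],[[0,0,0],0,30]]'
```

```text
time_s: 11.35
tool_pos: [0.5523, 0.0985, 0.1734]
tcp_rot: [-3.138, 0.0, 1.529]
ft_force: [0.3, 0.5, -1.6]
opening: 0.493
time_s: 11.85
tool_pos: [0.5525, 0.2284, 0.1733]
tcp_rot: [-3.139, 0.001, 1.532]
ft_force: [-0.5, -0.3, -0.5]
opening: 0.491
```

Still held. Lowering by 0.13 m and releasing.

```bash
python3 -m crank '[[[0,0,-0.12],0,30],[[0,0,-0.16],0,30],[[0,0,-0.16],0,30],[[0,0,-0.1],0,30],[[0,0,-0.07],0,30],[[0,0,-0.04],0,30],[[0,0,0],0,30],[[0,0,0],0,30]]';python3 -m crank '[[[0,0,0],0,56],[[0,0,0],0,56],[[0,0,0],0,56],[[0,0,0],0,56],[[0,0,0.1],0,56],[[0,0,0.2],0,56],[[0,0,0.2],0,56],[[0,0,0.15],0,56]]'
python3 - <<'E'
from h import *
snap('wrist','w6');snap('scene','sc6')
E
```

```text
time_s: 12.52
tool_pos: [0.5539, 0.2267, 0.0444]
tcp_rot: [-3.141, 0.0, 1.528]
ft_force: [-0.0, -0.4, -0.4]
opening: 0.493
time_s: 13.18
tool_pos: [0.5546, 0.2281, 0.1777]
tcp_rot: [3.139, -0.001, 1.53]
ft_force: [0.6, 0.8, 0.2]
opening: 0.656
```

View pics/w6.png

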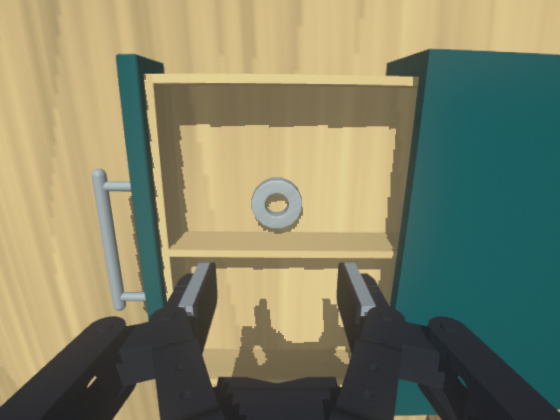

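View pics/sc6.png

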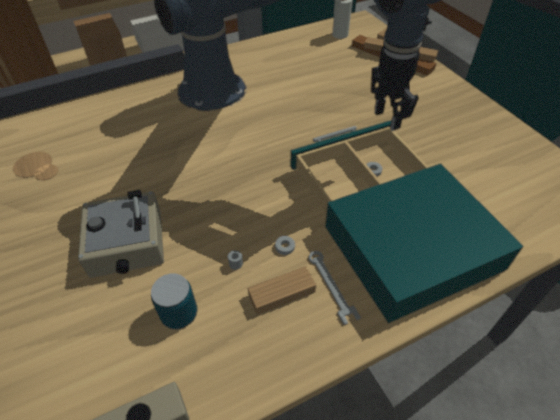

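Ring A lies flat in the left half, at (276,205) in the wrist view. Next ring B; first a check of the spanner clearance.

```bash
python3 - <<'E'
from h import *
f=load('sc6')
for n,u,v,z in [('span ring',313,258,.005),('span 2',346,316,.005),('ringB',285.5,243,.014),('sleeve',235,257,.032),('off',249,291,.03)]: print(n,onz(f,u,v,z)[:2].round(4))
E
python3 -m crank '[[[0.053,-0.166,0],0,58],[[0.053,-0.166,0],0,58],[[0.053,-0.166,0],0,58],[[0.053,-0.166,0],0,58],[[0.053,-0.166,0],0,58],[[0.053,-0.166,0],0,58],[[0.053,-0.166,0],0,58],[[0.053,-0.166,0],0,58]]'
python3 -m crank '[[[0.053,-0.166,0],0,58],[[0,0,0],0,58],[[0,0,0],0,58],[[0,0,0],0,58]]'
python3 - <<'E'
from h import *
snap('wrist','w7')
E
```

```text
span ring [ 0.7073 -0.0333]
span 2 [ 0.8561 -0.0434]
ringB [ 0.6504 -0.0708]
sleeve [ 0.6468 -0.1877]
off [ 0.7332 -0.1943]
time_s: 13.95
tool_pos: [0.6384, -0.0393, 0.174]
tcp_rot: [-3.141, -0.0, 1.53]
ft_force: [0.9, 0.4, 0.3]
opening: 0.682
time_s: 14.28
tool_pos: [0.6483, -0.0706, 0.1738]
tcp_rot: [-3.14, -0.001, 1.529]
ft_force: [-0.1, -0.4, -0.8]
opening: 0.681
```

View pics/w7.png

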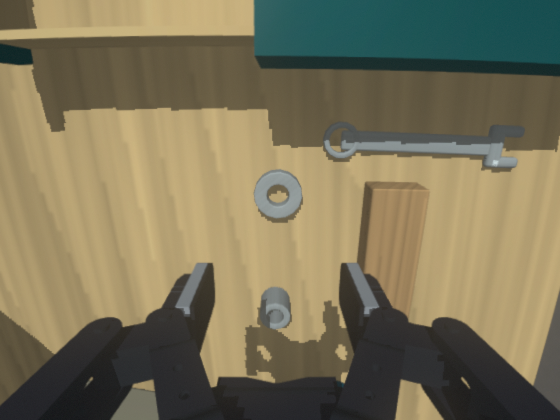

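```bash
python3 - <<'E'
from h import *
print(onz(load('w7'),278,193,.014))
E
python3 -m crank '[[[0,-0.003,-0.12],0,55],[[0,0,-0.18],0,55],[[0,0,-0.18],0,55],[[0,0,-0.15],0,55],[[0,0,-0.1],0,55],[[0,0,-0.05],0,55],[[0,0,-0.02],0,55],[[0,0,0],0,55]]';python3 -m crank '[[[0,0,0],0,30],[[0,0,0],0,30],[[0,0,0],0,30],[[0,0,0],0,30],[[0,0,0],0,30]]' 40;python3 -m crank '[[[0,0,0.06],0,30],[[0,0,0.15],0,30],[[0,0,0.2],0,30],[[0,0,0.2],0,30],[[0,0,0.2],0,30],[[0,0,0],0,30]]'
```

```text
[ 0.64911095 -0.06987958  0.014     ]
time_s: 15.0
tool_pos: [0.6489, -0.0705, 0.0141]
tcp_rot: [-3.141, -0.0, 1.531]
ft_force: [-0.6, 0.4, -0.0]
opening: 0.643
time_s: 15.42
tool_pos: [0.6504, -0.0718, 0.0162]
tcp_rot: [3.139, 0.0, 1.53]
ft_force: [0.1, 1.8, 5.9]
opening: 0.488
time_s: 15.92
tool_pos: [0.6543, -0.0731, 0.1864]
tcp_rot: [3.125, 0.004, 1.53]
ft_force: [2.3, 0.3, 0.2]
opening: 0.485
```

```bash
python3 -m crank '[[[-0.047,0.177,0],0,30],[[-0.047,0.177,0],0,30],[[-0.047,0.177,0],0,30],[[-0.047,0.177,0],0,30],[[-0.047,0.177,0],0,30],[[-0.047,0.177,0],0,30],[[-0.047,0.177,0],0,30],[[-0.047,0.177,0],0,30]]';python3 -m crank '[[[-0.047,0.177,0],0,30],[[-0.047,0.177,0],0,30],[[0,0,0],0,30],[[0,0,0],0,30],[[0,0,0],0,30]]'
python3 - <<'E'
from h import *
snap('wrist','w8')
E
```

```text
time_s: 16.58
tool_pos: [0.573, 0.2129, 0.1767]
tcp_rot: [-3.141, 0.0, 1.529]
ft_force: [0.0, -0.9, -2.0]
opening: 0.488
time_s: 17.0
tool_pos: [0.555, 0.282, 0.1765]
tcp_rot: [-3.141, 0.001, 1.531]
ft_force: [1.3, -0.4, -2.0]
opening: 0.49
```

View pics/w8.png

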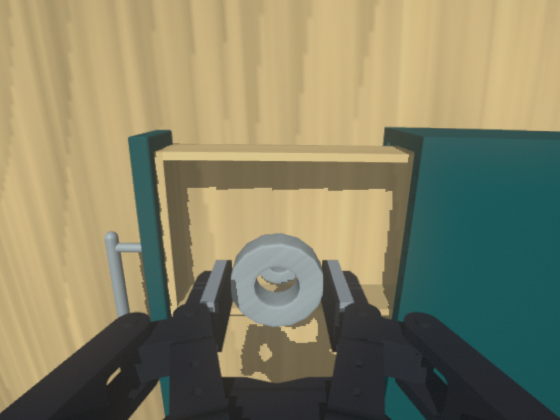

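```bash
python3 -m crank '[[[0,0,-0.12],0,30],[[0,0,-0.16],0,30],[[0,0,-0.16],0,30],[[0,0,-0.1],0,30],[[0,0,-0.07],0,30],[[0,0,-0.045],0,30],[[0,0,0],0,30],[[0,0,0],0,30]]';python3 -m crank '[[[0,0,0],0,56],[[0,0,0],0,56],[[0,0,0],0,56],[[0,0,0],0,56],[[0,0,0.1],0,56],[[0,0,0.2],0,56],[[0,0,0.2],0,56],[[0,0,0.15],0,56]]'
python3 - <<'E'
from h import *
snap('wrist','w9');snap('scene','sc9')
crop('sc9',180,200,460,340,2.8,'sc9c')
E
```

```text
time_s: 17.72
tool_pos: [0.5559, 0.2814, 0.0456]
tcp_rot: [-3.142, 0.0, 1.528]
ft_force: [-1.2, 0.1, -2.2]
opening: 0.487
time_s: 18.38
tool_pos: [0.556, 0.2828, 0.1789]
tcp_rot: [3.138, -0.001, 1.53]
ft_force: [0.9, -0.4, -0.5]
opening: 0.655
```

View pics/w9.png

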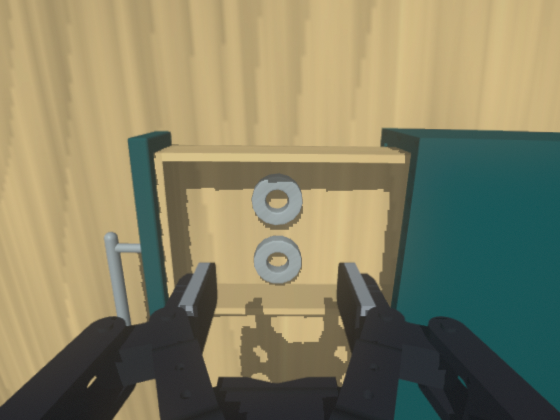

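View pics/sc9.png

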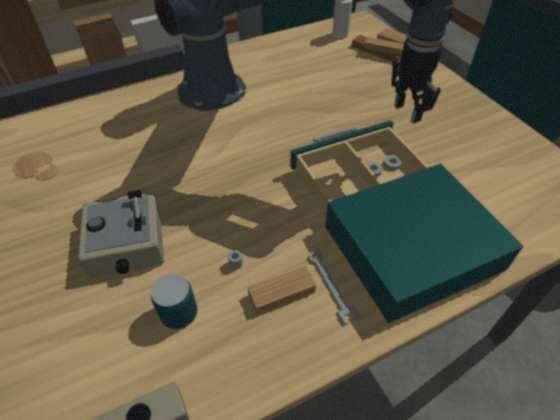

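Both rings are in the left half, at (277,200) and (277,260); the sleeve has not moved. Going for it.

```bash
python3 -m crank '[[[0.033,-0.181,0],0,46],[[0.033,-0.181,0],0,46],[[0.033,-0.181,0],0,46],[[0.033,-0.181,0],0,46],[[0.033,-0.181,0],0,46],[[0.033,-0.181,0],0,46],[[0.033,-0.181,0],0,46],[[0.033,-0.181,0],0,46]]'
python3 -m crank '[[[0.033,-0.181,0],0,46],[[0.033,-0.181,0],0,46],[[0.033,-0.181,0],0,46],[[0.033,-0.181,0],0,46],[[0.033,-0.181,0],0,46],[[0,0,0],0,46],[[0,0,0],0,46],[[0,0,0],0,46]]'
python3 - <<'E'
from h import *
snap('wrist','w10')
E
```

```text
time_s: 19.15
tool_pos: [0.6077, -0.0088, 0.1751]
tcp_rot: [-3.141, -0.0, 1.53]
ft_force: [-0.8, 0.2, 0.4]
opening: 0.538
time_s: 19.82
tool_pos: [0.6402, -0.1878, 0.1748]
tcp_rot: [-3.14, -0.001, 1.529]
ft_force: [0.5, 0.4, -0.1]
opening: 0.537
```

View pics/w10.png

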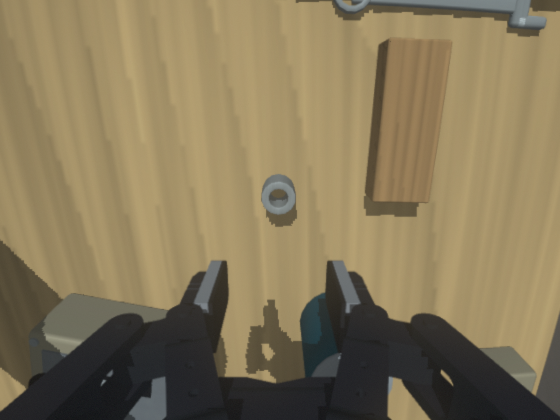

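```bash
python3 - <<'E'
from h import *
print(onz(load('w10'),279,197,.032))
E
python3 -m crank '[[[0.007,0.003,-0.12],0,46],[[0,0,-0.18],0,46],[[0,0,-0.18],0,46],[[0,0,-0.15],0,46],[[0,0,-0.1],0,46],[[0,0,-0.05],0,46],[[0,0,-0.02],0,46],[[0,0,0],0,46]]';python3 -m crank '[[[0,0,0],0,18],[[0,0,0],0,18],[[0,0,0],0,18],[[0,0,0],0,18],[[0,0,0],0,18]]' 40;python3 -m crank '[[[0,0,0.06],0,18],[[0,0,0.15],0,18],[[0,0,0.2],0,18],[[0,0,0.2],0,18],[[0,0,0.2],0,18],[[0,0,0],0,18]]'
```

```text
[ 0.64193347 -0.18599587  0.032     ]
time_s: 20.53
tool_pos: [0.6423, -0.1864, 0.0151]
tcp_rot: [-3.141, -0.0, 1.531]
ft_force: [1.3, -1.2, -0.4]
opening: 0.538
time_s: 20.95
tool_pos: [0.6436, -0.188, 0.0174]
tcp_rot: [3.139, 0.001, 1.53]
ft_force: [-0.1, 1.6, 6.3]
opening: 0.336
time_s: 21.45
tool_pos: [0.6473, -0.1899, 0.1878]
tcp_rot: [3.125, 0.007, 1.53]
ft_force: [1.9, -0.8, -0.2]
opening: 0.342
```

```bash
python3 -m crank '[[[-0.048,0.173,0],0,18],[[-0.048,0.173,0],0,18],[[-0.048,0.173,0],0,18],[[-0.048,0.173,0],0,18],[[-0.048,0.173,0],0,18],[[-0.048,0.173,0],0,18],[[-0.048,0.173,0],0,18],[[-0.048,0.173,0],0,18]]';python3 -m crank '[[[-0.048,0.173,0],0,18],[[0,0,0],0,18],[[0,0,0],0,18],[[0,0,0],0,18]]'
python3 - <<'E'
from h import *
snap('wrist','w11')
E
```

```text
time_s: 22.12
tool_pos: [0.5646, 0.0905, 0.1779]
tcp_rot: [-3.142, 0.0, 1.529]
ft_force: [0.8, 1.0, -1.2]
opening: 0.335
time_s: 22.45
tool_pos: [0.5562, 0.1236, 0.1778]
tcp_rot: [3.141, 0.001, 1.531]
ft_force: [0.5, 0.6, -1.1]
opening: 0.336
```

View pics/w11.png

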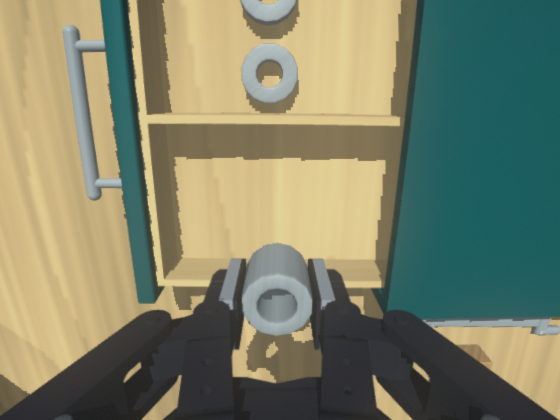

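```bash
python3 -m crank '[[[0,0,-0.12],0,18],[[0,0,-0.16],0,18],[[0,0,-0.16],0,18],[[0,0,-0.1],0,18],[[0,0,-0.07],0,18],[[0,0,-0.055],0,18],[[0,0,0],0,18],[[0,0,0],0,18]]';python3 -m crank '[[[0,0,0],0,46],[[0,0,0],0,46],[[0,0,0],0,46],[[0,0,0],0,46],[[0,0,0.1],0,46],[[0,0,0.2],0,46],[[0,0,0.2],0,46],[[0,0,0.15],0,46]]'
python3 - <<'E'
from h import *
snap('wrist','w12');snap('scene','sc12');snap('side','s12')
E
```

```text
time_s: 23.17
tool_pos: [0.5565, 0.1228, 0.0443]
tcp_rot: [-3.141, 0.0, 1.528]
ft_force: [0.9, -0.0, -0.8]
opening: 0.337
time_s: 23.83
tool_pos: [0.5567, 0.124, 0.1776]
tcp_rot: [3.139, -0.0, 1.53]
ft_force: [1.0, -0.0, 0.4]
opening: 0.535
```

View pics/w12.png

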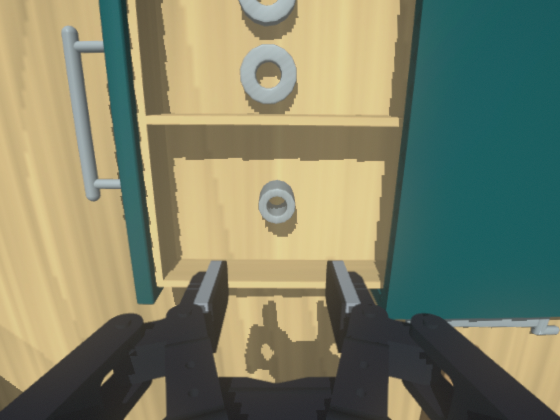

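View pics/sc12.png

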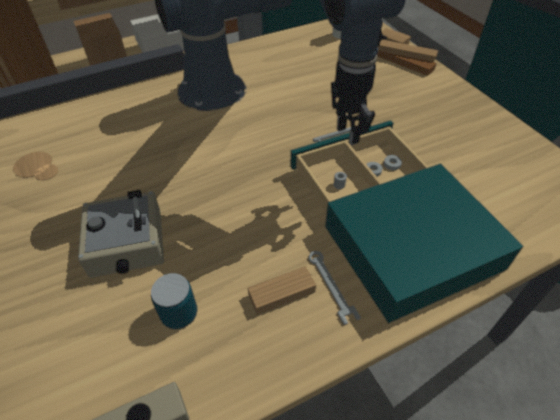

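View pics/s12.png

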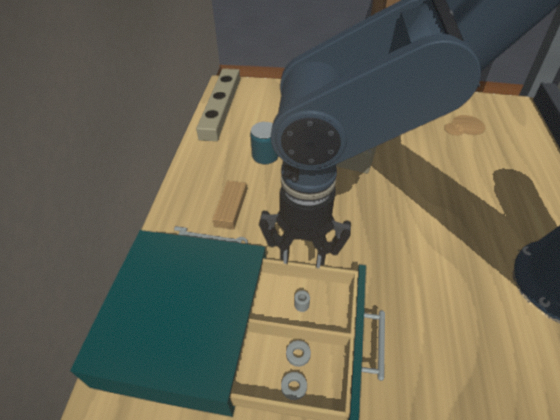

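All three pieces are in place: sleeve in the right half at (277,203), rings in the left, bench otherwise clear of spacers. Both views show no others. Back to the handle to shut the drawer.

```bash
python3 -m crank '[[[-0.122,0.06,0],0,28],[[-0.122,0.06,0],0,28],[[-0.122,0.06,0],0,28],[[-0.122,0.06,0],0,28],[[-0.122,0.06,0],0,28],[[-0.122,0.06,0],0,28],[[0,0,0],0,28],[[0,0,0],0,28]]'
python3 - <<'E'
from h import *
f=snap('wrist','w13')
E
```

```text
time_s: 24.65
tool_pos: [0.4072, 0.1961, 0.1735]
tcp_rot: [-3.138, 0.001, 1.532]
ft_force: [1.3, -0.3, -0.7]
opening: 0.331
```

View pics/w13.png

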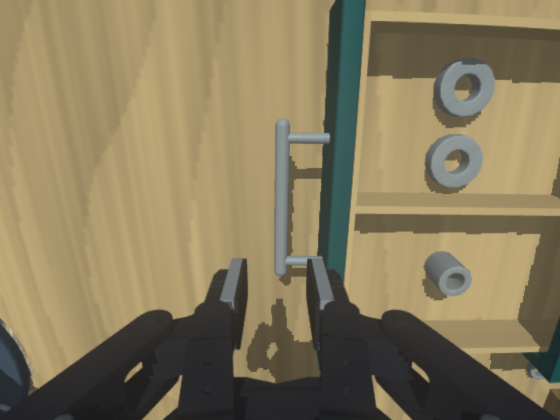

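```bash
python3 - <<'E'
from h import *
f=load('w13'); print(onz(f,283,122,.047),onz(f,281,272,.047), ctrl.read_state()['tool_pos'])
E
python3 -m crank '[[[0.02,0,-0.12],0,28],[[0,0,-0.14],0,28],[[0,0,-0.12],0,28],[[0,0,-0.1],0,28],[[0,0,-0.07],0,28],[[0,0,-0.05],0,28],[[0,0,-0.035],0,28],[[0,0,0],0,28]]';python3 -m crank '[[[0,0,0],0,5],[[0,0,0],0,5],[[0,0,0],0,5],[[0,0,0],0,5],[[0,0,0],0,5]]' 40
```

```text
[0.41394145 0.26030163 0.047     ] [0.40809865 0.13498208 0.047     ] [0.40917678 0.19592258 0.173878  ]
time_s: 25.37
tool_pos: [0.4141, 0.1952, 0.0458]
tcp_rot: [-3.14, 0.001, 1.529]
ft_force: [0.2, 1.0, 0.0]
opening: 0.33
time_s: 25.78
tool_pos: [0.4138, 0.1955, 0.0476]
tcp_rot: [3.141, 0.0, 1.53]
ft_force: [1.3, -3.6, -7.3]
opening: 0.111
```

```bash
python3 -m crank '[[[0.03,-0.001,0],0,5],[[0.05,-0.002,0],0,5],[[0.07,-0.003,0],0,5],[[0.07,-0.003,0],0,5],[[0.07,-0.003,0],0,5],[[0.07,-0.003,0],0,5],[[0.07,-0.003,0],0,5],[[0.07,-0.003,0],0,5]]';python3 -m crank '[[[0.07,-0.003,0],0,5],[[0.07,-0.003,0],0,5],[[0.07,-0.003,0],0,5],[[0.07,-0.003,0],0,5],[[0.05,-0.003,0],0,5],[[0.04,-0.002,0],0,5],[[0.03,-0.001,0],0,5],[[0,0,0],0,5]]';python3 -m crank '[[[0.02,-0.001,0],0,5],[[0.02,-0.001,0],0,5],[[0,0,0],0,5]]'
```

```text
time_s: 26.45
tool_pos: [0.5142, 0.1905, 0.0476]
tcp_rot: [-3.14, 0.002, 1.53]
ft_force: [-2.2, -4.6, -4.4]
opening: 0.11
time_s: 27.12
tool_pos: [0.5961, 0.1865, 0.0476]
tcp_rot: [3.139, 0.002, 1.53]
ft_force: [-0.4, -6.2, -5.0]
opening: 0.105
time_s: 27.37
tool_pos: [0.5964, 0.1865, 0.0475]
tcp_rot: [-3.128, 0.003, 1.53]
ft_force: [-10.1, -4.0, 5.6]
opening: 0.106
```

```bash
python3 -m crank '[[[0.015,0,0],0,5],[[0,0,0],0,5],[[0,0,0],0,5]]'
python3 - <<'E'
from h import *
snap('side','s14');crop('s14',60,210,320,410,3,'s14c')
snap('scene','sc14');crop('sc14',300,110,540,290,3.3,'sc14c')
E
```

```text
time_s: 27.62
tool_pos: [0.5965, 0.1864, 0.0475]
tcp_rot: [-3.123, 0.004, 1.531]
ft_force: [-14.3, -5.1, 9.3]
opening: 0.107
```

View pics/s14c.png

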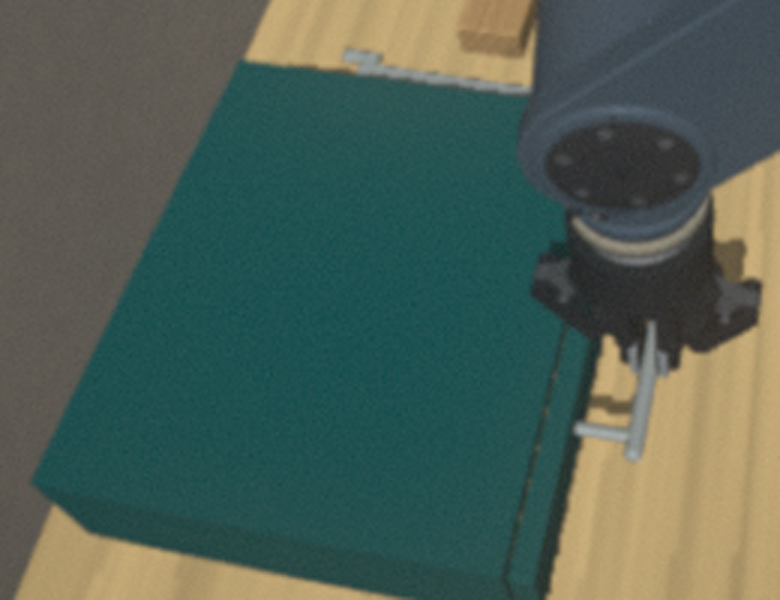

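View pics/sc14c.png

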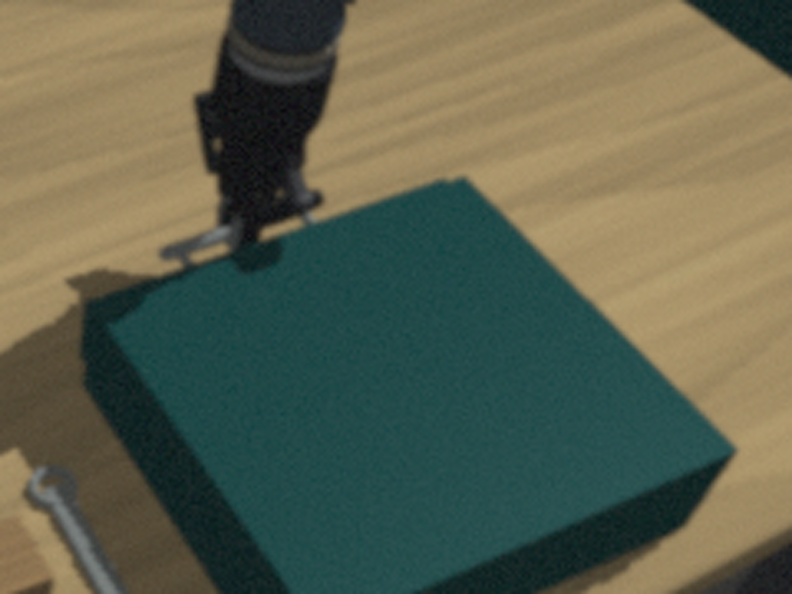

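The gap that showed tan at the start is now only a thin line. I release, lift and look from above to confirm it is shut.

```bash
python3 -m crank '[[[0,0,0],0,28],[[0,0,0],0,28],[[0,0,0],0,28],[[-0.03,0,0],0,28],[[0,0,0.15],0,28],[[0,0,0.2],0,28],[[0,0,0.2],0,28],[[0,0,0.1],0,28]]';python3 -m crank '[[[0,-0.1,0],0,28],[[0,-0.15,0],0,28],[[0,-0.15,0],0,28],[[0,-0.15,0],0,28],[[0,-0.05,0],0,28],[[0,0,0],0,28],[[0,0,0],0,28]]'
python3 - <<'E'
from h import *
snap('wrist','w15')
snap('side','s15');crop('s15',70,220,310,410,3.1,'s15c')
E
```

```text
time_s: 28.38
tool_pos: [0.6031, 0.1886, 0.1838]
tcp_rot: [3.129, -0.003, 1.53]
ft_force: [1.1, 0.4, 0.4]
opening: 0.331
time_s: 28.97
tool_pos: [0.5998, 0.0677, 0.1783]
tcp_rot: [3.139, -0.001, 1.528]
ft_force: [-0.0, 0.1, 0.5]
opening: 0.329
```

View pics/w15.png

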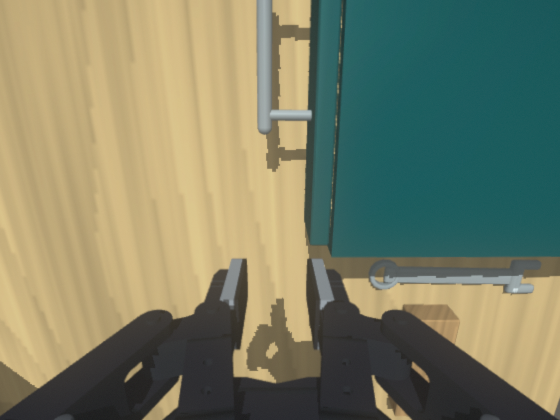

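View pics/s15c.png

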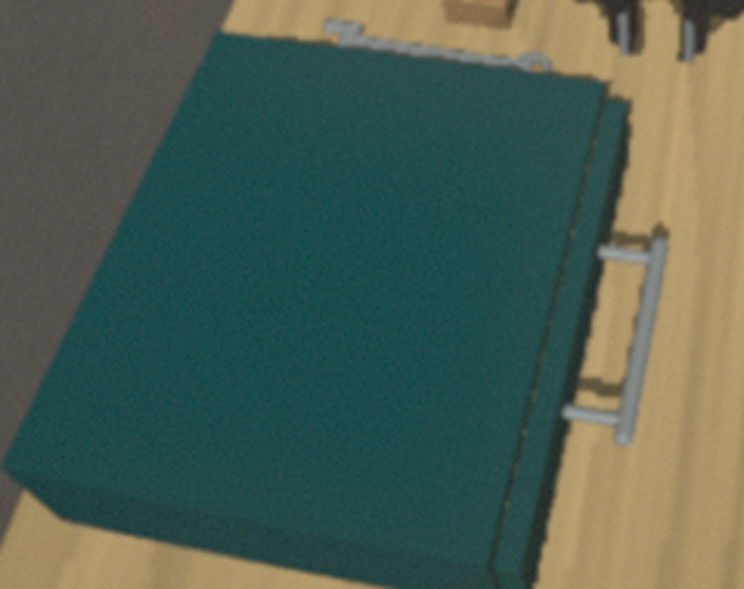

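Drawer is shut: its face meets the unit with about 1 mm left, and it resisted 14 N. I go to the robot's side of the lever, fingers closed.

```bash
python3 -m crank '[[[-0.09,-0.178,0.02],-0.0057,0],[[-0.09,-0.178,0.02],-0.0057,0],[[-0.09,-0.178,0.02],-0.0057,0],[[-0.09,-0.178,0.02],-0.0057,0],[[-0.09,-0.178,0.02],-0.0057,0],[[-0.09,-0.178,0],-0.0057,0],[[-0.09,-0.178,0],-0.0057,0],[[-0.09,-0.178,0],-0.0057,0]]';python3 -m crank '[[[-0.09,-0.178,0],-0.0057,0],[[-0.09,-0.178,0],-0.0057,0],[[-0.09,-0.178,0],-0.0057,0],[[0,0,0],0,0],[[0,0,0],0,0]]'
python3 - <<'E'
from h import *
snap('wrist','w16');snap('scene','sc16');snap('side','s16')
crop('sc16',60,150,200,290,4,'sc16c');crop('s16',280,80,420,180,5,'s16c')
E
```

```text
time_s: 29.73
tool_pos: [0.4547, -0.2174, 0.1979]
tcp_rot: [3.14, 0.0, 1.388]
ft_force: [0.7, -0.2, 0.9]
opening: -0.0
time_s: 30.15
tool_pos: [0.4009, -0.3252, 0.1976]
tcp_rot: [3.14, 0.0, 1.33]
ft_force: [0.2, -0.0, 0.5]
opening: 0.002
```

View pics/w16.png

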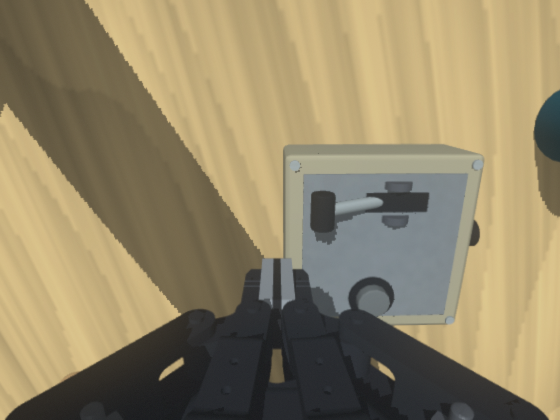

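View pics/sc16c.png

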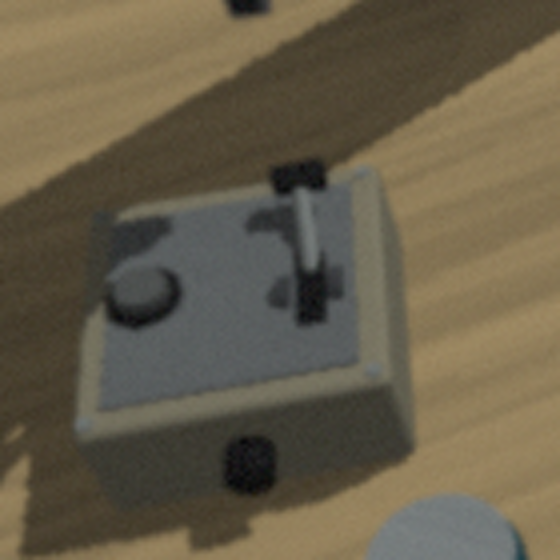

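View pics/s16c.png

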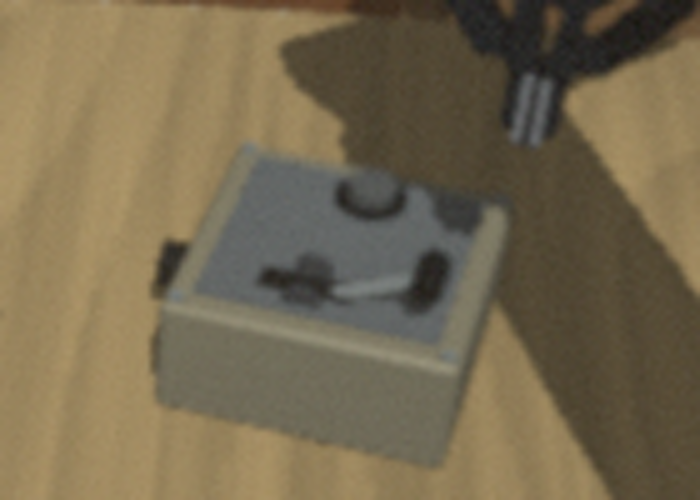

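The lever is still down; the grip is at (323,212) in the wrist view. Measuring it from all three cameras.

Run:
```python
from h import *
print(onz(load('w16'),323,211,.094)[:2],onz(load('sc16'),60+299/4,150+177/4,.094)[:2],onz(load('s16'),280+430/5,80+278/5,.094)[:2])
c,s=np.cos(-.238),np.sin(-.238);P=lambda x,y:np.array([.477,-.383])+[c*x-s*y,s*x+c*y]
g=.042
print('expected',P(-.0524,g))
for th in np.arange(-1.10,.26,.15): print(round(th,2),P(.010+.07*np.sin(th),g).round(4),round(.062+.07*np.cos(th),4))
```

```text
[ 0.43450912 -0.33149301] [ 0.43679463 -0.33082996] [ 0.43427509 -0.33075729]
expected [ 0.43597898 -0.32983012]
-1.1 [ 0.436  -0.3298] 0.0938
-0.95 [ 0.4413 -0.3311] 0.1027
-0.8 [ 0.4478 -0.3327] 0.1108
-0.65 [ 0.4555 -0.3346] 0.1177
-0.5 [ 0.464  -0.3366] 0.1234
-0.35 [ 0.4733 -0.3389] 0.1278
-0.2 [ 0.4831 -0.3413] 0.1306
-0.05 [ 0.4932 -0.3437] 0.1319
0.1 [ 0.5034 -0.3462] 0.1317
0.25 [ 0.5135 -0.3486] 0.1298
```

```bash
python3 -m crank '[[[0,0.01,-0.12],0,0],[[0,0,-0.12],0,0],[[0,0,-0.12],0,0],[[0,0,-0.1],0,0],[[0,0,-0.055],0,0],[[0,0,0],0,0],[[0,0,0],0,0]]' 40;python3 -m crank '[[[0.03,-0.007,0],0,0],[[0.02,-0.005,0],0,0],[[0,0,0],0,0],[[0,0,0],0,0]]'
```

```text
time_s: 30.88
tool_pos: [0.4013, -0.3202, 0.0942]
tcp_rot: [-3.14, -0.001, 1.336]
ft_force: [-0.2, 0.0, 0.5]
opening: -0.002
time_s: 31.22
tool_pos: [0.4115, -0.3248, 0.0954]
tcp_rot: [3.14, 0.001, 1.333]
ft_force: [0.1, 0.1, -0.5]
opening: -0.002
```

```bash
python3 -m crank '[[[0.03,-0.007,0],0,0],[[0.027,-0.007,0.02],0,0],[[0.032,-0.008,0.04],0,0],[[0.038,-0.009,0.034],0,0],[[0,0,0],0,0],[[0,0,0],0,0]]'
python3 - <<'E'
from h import *
snap('side','s17');crop('s17',300,70,420,180,5,'s17c')
E
```

```text
time_s: 31.72
tool_pos: [0.427, -0.3272, 0.1146]
tcp_rot: [-3.121, -0.004, 1.337]
ft_force: [-25.8, 0.8, 21.3]
opening: -0.001
```

View pics/s17c.png

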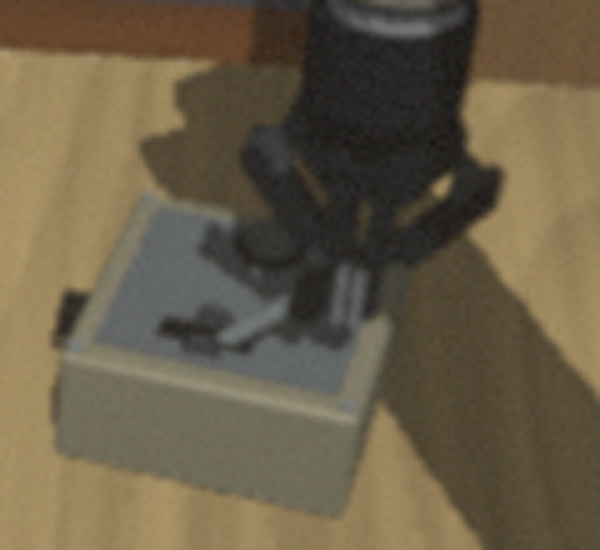

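The finger tip rose faster than the bar and presses on it above its centre (25 N). I back off, go lower, and push flat first.

```bash
python3 -m crank '[[[-0.05,0.012,0],0,0],[[-0.06,0.014,0],0,0],[[-0.03,0.007,0],0,0],[[0,0,0],0,0],[[0,0,-0.07],0,0],[[0,0,-0.05],0,0],[[0,0,0],0,0],[[0,0,0],0,0]]'
python3 - <<'E'
from h import *
snap('side','s18');crop('s18',300,70,420,180,5,'s18c')
E
```

```text
time_s: 32.43
tool_pos: [0.4082, -0.3238, 0.0886]
tcp_rot: [-3.14, -0.001, 1.333]
ft_force: [-0.3, 0.1, -0.4]
opening: 0.002
```

View pics/s18c.png

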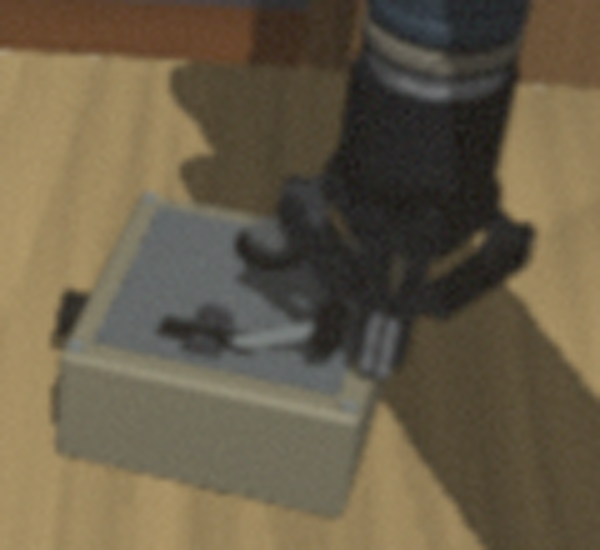

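```bash
python3 -m crank '[[[0.03,-0.007,0],0,0],[[0.03,-0.007,0],0,0],[[0.02,-0.005,0],0,0],[[0,0,0],0,0],[[0,0,0],0,0]]'
python3 - <<'E'
from h import *
snap('side','s19');crop('s19',300,70,420,180,5,'s19c')
E
```

```text
time_s: 32.9
tool_pos: [0.4134, -0.3243, 0.0892]
tcp_rot: [-3.117, -0.005, 1.339]
ft_force: [-31.3, -4.5, 14.1]
opening: -0.008
```

View pics/s19c.png

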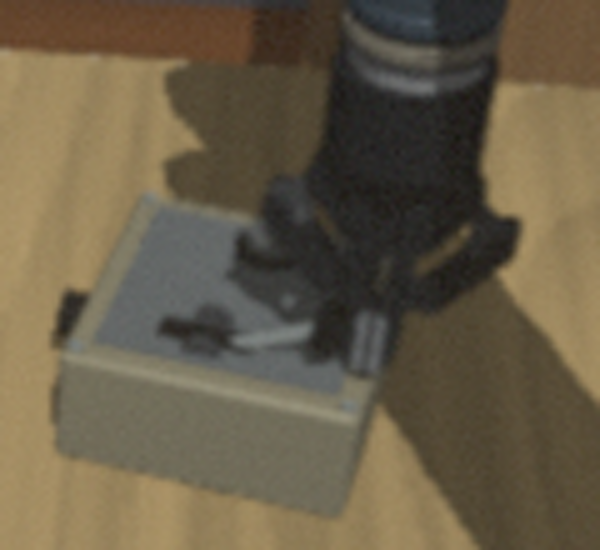

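Pushing flat self-locks by friction. Better to grip the bar by its two ends, with the jaws along the box's y, and carry it round the arc. I back off, rise and turn the tool 90°.

```bash
python3 -m crank '[[[-0.05,0.012,0],0,0],[[-0.08,0.018,0],0,0],[[0,0,0.1],0,0],[[0,0,0.2],0,0],[[0,0,0.15],0,40],[[0,0,0],-0.0385,40],[[0,0,0],-0.0385,40],[[0,0,0],-0.0385,40]]'; python3 -m crank '[[[0,0,0],-0.0385,40],[[0,0,0],-0.0385,40],[[0,0,0],-0.0385,40],[[0,0,0],-0.0385,40],[[0,0,0],-0.0385,40],[[0,0,0],-0.0385,40],[[0,0,0],-0.0385,40],[[0,0,0],-0.0385,40]]';  python3 -m crank '[[[0,0,0],-0.0385,40],[[0,0,0],-0.0385,40],[[0,0,0],0,40],[[0,0,0],0,40]]'
python3 - <<'E'
from h import *
snap('wrist','w20');snap('scene','sc20');crop('sc20',60,150,200,290,4,'sc20c')
E
```

```text
time_s: 33.62
tool_pos: [0.3991, -0.3225, 0.181]
tcp_rot: [3.138, 0.001, 0.964]
ft_force: [0.2, -0.3, -0.6]
opening: 0.468
time_s: 34.28
tool_pos: [0.3988, -0.3222, 0.18]
tcp_rot: [3.14, -0.001, -0.003]
ft_force: [-0.3, 0.6, -0.1]
opening: 0.467
time_s: 34.62
tool_pos: [0.3986, -0.3221, 0.1798]
tcp_rot: [3.141, -0.001, -0.236]
ft_force: [0.1, -0.0, 0.5]
opening: 0.469
```

View pics/w20.png

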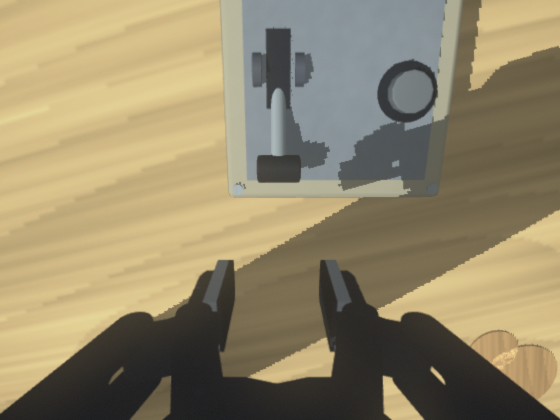

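View pics/sc20c.png

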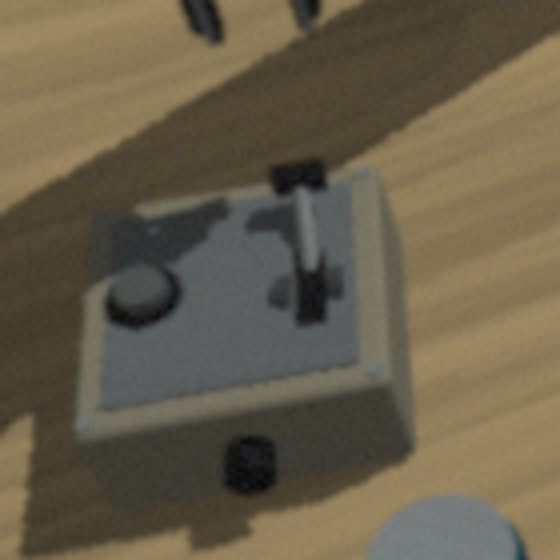

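```bash
python3 -m crank '[[[0.09,-0.021,0],0,40],[[0.093,-0.022,0],0,40],[[0,0,0],0,40],[[0,0,-0.12],0,40],[[0,0,-0.12],0,40],[[0,0,-0.12],0,40],[[0,0,-0.07],0,40],[[0,0,-0.03],0,40]]'; python3 -m crank '[[[0,0,0],0,40],[[0,0,0],0,40]]'; python3 -m crank '[[[0,0,0],0,20],[[0,0,0],0,20],[[0,0,0],0,20],[[0,0,0],0,20]]' 25
python3 - <<'E'
from h import *
snap('side','s21');crop('s21',300,70,420,180,5,'s21c')
E
```

```text
time_s: 35.38
tool_pos: [0.4331, -0.3291, 0.0851]
tcp_rot: [-3.139, 0.004, -0.238]
ft_force: [-0.8, 0.5, -0.1]
opening: 0.468
time_s: 35.55
tool_pos: [0.4346, -0.3305, 0.0876]
tcp_rot: [3.142, 0.0, -0.239]
ft_force: [0.0, 0.5, -1.1]
opening: 0.469
time_s: 35.88
tool_pos: [0.4349, -0.332, 0.0886]
tcp_rot: [3.139, -0.002, -0.239]
ft_force: [-3.3, -4.2, 2.6]
opening: 0.32
```

View pics/s21c.png

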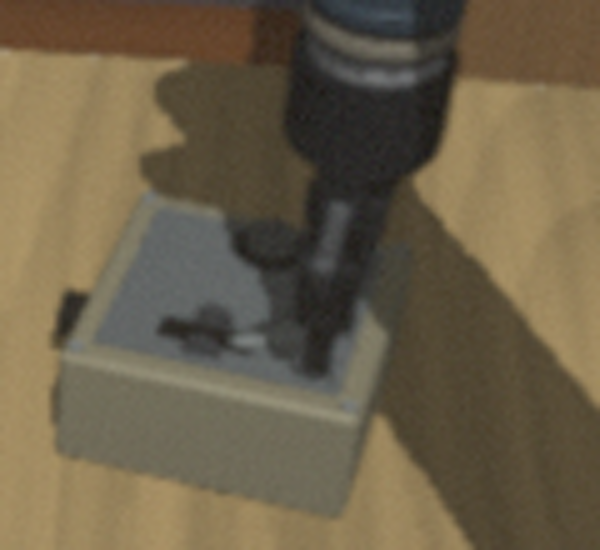

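```bash
python3 -m crank '[[[0.0265,-0.0065,0.0445],0,20],[[0.0325,-0.008,0.0405],0,20],[[0.0385,-0.0095,0.0345],0,20],[[0,0,0],0,20],[[0,0,0],0,20]]'; python3 -m crank '[[[0.0425,-0.01,0.0285],0,20],[[0.0465,-0.0115,0.022],0,20],[[0.049,-0.012,0.014],0,20],[[0,0,0],0,20],[[0,0,0],0,20]]';  python3 - <<'E'
from h import *
snap('side','s22');crop('s22',300,70,420,180,5,'s22c')
E
```

```text
time_s: 36.35
tool_pos: [0.4544, -0.3365, 0.112]
tcp_rot: [3.139, -0.002, -0.239]
ft_force: [-2.5, -5.4, 3.0]
opening: 0.321
time_s: 36.77
tool_pos: [0.4817, -0.343, 0.1247]
tcp_rot: [3.139, -0.001, -0.239]
ft_force: [-2.0, -4.5, 2.4]
opening: 0.318
```

View pics/s22c.png

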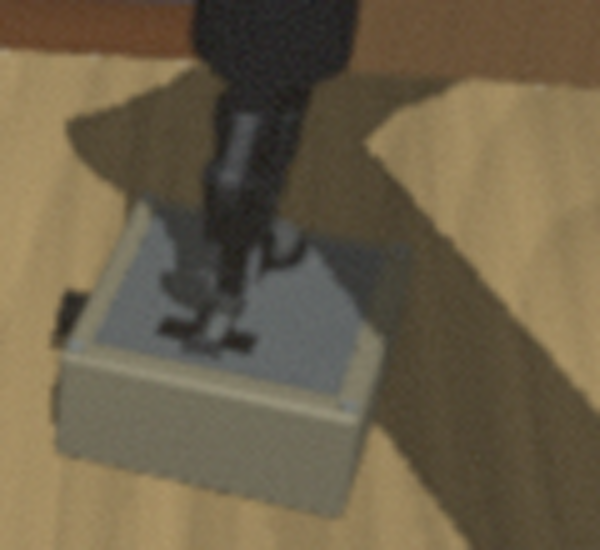

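The lever follows smoothly and is now near vertical, with low forces. I finish the arc to the back stop with a little extra.

```bash
python3 -m crank '[[[0.0505,-0.012,0.0065],0,20],[[0.051,-0.0125,-0.001],0,20],[[0.0505,-0.012,-0.0095],0,20],[[0,0,0],0,20],[[0,0,0],0,20],[[0,0,0],0,20]]'; python3 -m crank '[[[0.015,-0.0035,-0.004],0,20],[[0,0,0],0,20],[[0,0,0],0,20]]';  python3 - <<'E'
from h import *
snap('scene','sc23');crop('sc23',60,130,200,270,4,'sc23c')
E
```

```text
time_s: 37.32
tool_pos: [0.5124, -0.3503, 0.1242]
tcp_rot: [3.139, -0.003, -0.239]
ft_force: [-1.5, -4.0, 3.2]
opening: 0.316
time_s: 37.57
tool_pos: [0.5149, -0.3509, 0.1236]
tcp_rot: [3.139, -0.002, -0.239]
ft_force: [-1.6, -4.8, 5.1]
opening: 0.323
```

View pics/sc23c.png

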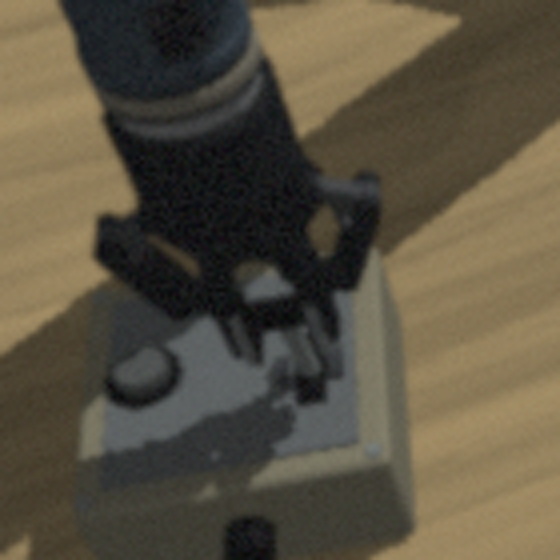

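```bash
python3 -m crank '[[[0.015,-0.0035,-0.005],0,20],[[0.01,-0.0025,-0.003],0,20],[[0,0,0],0,20],[[0,0,0],0,20]]'; python3 -m crank '[[[0,0,0],0,44],[[0,0,0],0,44],[[0,0,0],0,44],[[0,0,0],0,44],[[0,0,0.05],0,44],[[0,0,0.12],0,44],[[0,0,0.2],0,44],[[0,0,0.1],0,44]]'
python3 - <<'E'
from h import *
snap('wrist','w24');snap('scene','sc24');snap('side','s24')
crop('sc24',60,150,200,290,4,'sc24c')
E
```

```text
time_s: 37.95
tool_pos: [0.5199, -0.3521, 0.1219]
tcp_rot: [3.139, -0.002, -0.239]
ft_force: [-2.5, -4.0, 4.6]
opening: 0.321
time_s: 38.62
tool_pos: [0.5214, -0.3518, 0.2188]
tcp_rot: [3.14, -0.004, -0.239]
ft_force: [0.4, -0.8, 0.6]
opening: 0.514
```

View pics/w24.png

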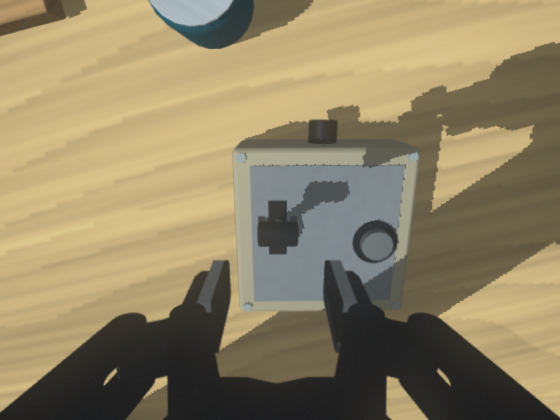

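View pics/s24.png

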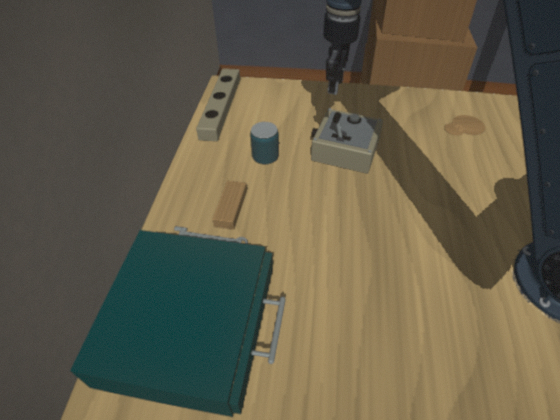

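```bash
python3 - <<'E'
from h import *
print(onz(load('w24'),279,233,.13))
crop('s24',190,90,390,240,4,'s24c'); a=cv2.imread('pics/c2.png');b=cv2.imread('pics/s24c.png')
cv2.imwrite('pics/cmp.png',np.hstack([a[50:250,430:800],b[50:250,430:800]]))
E
python3 -m crank '[[[-0.05,0,0.1],0,44],[[0,0,0],0,44],[[0,0,0],0,44],[[0,0,0],0,44],[[0,0,0],0,44]]'
```

```text
[ 0.51111764 -0.35045882  0.13      ]
time_s: 39.18
tool_pos: [0.5099, -0.3506, 0.2334]
tcp_rot: [-3.14, 0.002, -0.24]
ft_force: [0.0, 0.2, 0.5]
opening: 0.516
```

View pics/cmp.png

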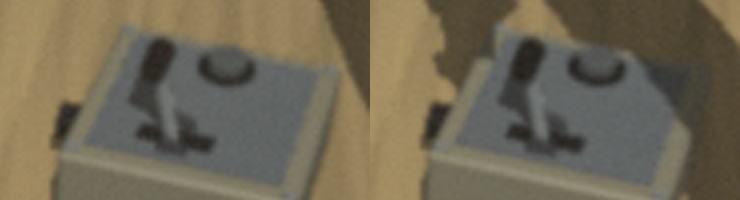

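The lever sits exactly as in the starting picture, the drawer is shut, the tin, offcut and spanner look unmoved, and the gripper is clear. Handing in.

```bash
python3 -c "
from bench import ctrl
print(ctrl.sign_off())"
```

```text
the job is handed in; nothing more can be done
None
```

The job is done and handed in, at about 39 s of the 210 s allowed; the sign-off reports no verdict.

- **Switch test:** I pressed the test button and the lever dropped on its own. It showed down in every view taken while the bench was being cleared.
- **Drawer:** I pulled it open about 19 cm. The three spacers on the bench went in: two rings in the left half, one sleeve in the right. I then pushed the drawer shut.
- **Lever:** My first way, pushing it with closed fingers, jammed by friction at up to about 31 N, so I stopped and backed off. I then gripped the bar by its ends, carried it up to the back stop and let go.

**Last checks:**
- **Lever:** It looks the same as in the starting picture. The grip measured at (0.511, -0.350), about 3 mm from where it should be.
- **Drawer:** It looks shut with a gap of about 1 mm, and it resisted a 14 N push. I saw the spacers in place just before shutting it, but could not see inside afterwards.
- **Bystanders:** The tin, offcut and spanner look unmoved in the pictures. I judged this by eye and did not measure them.
- **Contact:** The gripper is clear, with the wrist force near zero.

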